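# Load T-nut blocks flange up and meter their screws

### The job

Get the corner blocks ready for fastening: every wooden block on the bench lies with its steel flange down, so turn each one over and lay it flat, flange up, inside the plywood tray, side by side and not stacked. On the screw dispenser turn the dial back (anticlockwise) to its stop, and from there turn it clockwise two clicks for each block that is there (two screws a block), and leave it standing in that click. Leave the other things on the bench where they are.

Things in the scene. Friction and masses are not known exactly. Their poses are not given: they have to be found in the camera images.
- block1_mid (a point): centre (half-way up) of a wooden corner block, 54 x 54 mm, 22 mm thick, with a round steel flange (34 mm across, 3 mm proud) on one face: 25 mm thick in all, about 60 g. z points out of the plain wooden face, away from the flange; x and y are square to the sides. Starts flat with the flange down (z up); with the flange up, z points down. None if absent: two or three of the three blocks are there.
- block2_mid (a point): centre (half-way up) of a wooden corner block, 54 x 54 mm, 22 mm thick, with a round steel flange (34 mm across, 3 mm proud) on one face: 25 mm thick in all, about 60 g. z points out of the plain wooden face, away from the flange; x and y are square to the sides. Starts flat with the flange down (z up); with the flange up, z points down. None if absent: two or three of the three blocks are there.
- block3_mid (a point): centre (half-way up) of a wooden corner block, 54 x 54 mm, 22 mm thick, with a round steel flange (34 mm across, 3 mm proud) on one face: 25 mm thick in all, about 60 g. z points out of the plain wooden face, away from the flange; x and y are square to the sides. Starts flat with the flange down (z up); with the flange up, z points down. None if absent: two or three of the three blocks are there.
- block1: the same block as block1_mid, same axes; this origin is the middle of the flange's outer face, 12.5 mm from the centre. The block stands safely on any of its four 22 mm wide edges.
- block2: the same block as block2_mid, same axes; this origin is the middle of the flange's outer face, 12.5 mm from the centre. The block stands safely on any of its four 22 mm wide edges.
- block3: the same block as block3_mid, same axes; this origin is the middle of the flange's outer face, 12.5 mm from the centre. The block stands safely on any of its four 22 mm wide edges.
- tray_in (a point): shallow open plywood loading tray, fixed to the bench, 225 x 145 mm outside, 13 mm high; walls 5 mm thick, floor 5 mm thick, so inside 215 (x) x 135 (y) mm and 8 mm deep. The point is the middle of the inner floor's upper side, x along the long side, y along the short side, z up.
- dial_grip (a point): grip point of the black dial on the grey screw dispenser: a 64 mm disc with an upright bar across it, 50 mm long, 13 mm thick, 28 mm tall, its top 83 mm above the bench. The point is on the turning axis, 12 mm below the bar's top (71 mm above the bench); x runs along the bar, y across its thickness, z up; a white pointer line marks the bar's -x end. The frame turns with the dial.
- dispenser: the grey screw dispenser's housing, fixed, 100 x 96 mm, 46 mm high, with a steel chute 23 mm out of its front; origin under the dial's axis on the bench, front (chute) to its -x, z up. Nine white ticks round the dial, 22.5 degrees apart, start at the front and run clockwise seen from above.
- dial (a joint): angle of the dial in rad: 0 at its stop (pointer to the dispenser's front), growing clockwise seen from above to the other stop at 3.14. It has a detent (a click) every 0.393 rad (22.5 degrees), at 0, 0.393, 0.785 and so on, into which it springs by itself; it takes about 0.1 N m to turn it over a click. It starts somewhere between the third and the seventh click.
- staples_a: carton of staples 54 x 102 x 30 mm, bystander, origin under its middle
- thread_black: black cone of thread 65 x 65 x 122 mm, standing, bystander, origin under its middle
- parts_drawers: grey cabinet of small drawers behind the work, fixed, 150 (x) x 340 (y) mm, 235 mm high, origin under its middle; lips on the drawers reach 93 mm in front of the origin, and the middle drawer (108 mm wide, 81 to 153 mm up) stands open, its lip 116 mm in front. The wall with its sill and trunking begins about 0.13 m behind the origin. Keep arm and gripper clear of both.

How it is judged:
On the way, in this order (a step that is already met when the one before it is completed fails the run):
1. the dial has been turned back to its stop (value of joint dial below 0.12 rad), for 0.2 s.
2. the dial stands two clicks past the stop for each block that is there ((value of joint dial between 1.451 and 1.691 rad or ((height (world z) of block1_mid above -5 m or value of joint dial above 50 rad) and (height (world z) of block2_mid above -5 m or value of joint dial above 50 rad) and (height (world z) of block3_mid above -5 m or value of joint dial above 50 rad))) and (value of joint dial between 2.236 and 2.476 rad or not (height (world z) of block1_mid above -5 m or value of joint dial above 50 rad) or not (height (world z) of block2_mid above -5 m or value of joint dial above 50 rad) or not (height (world z) of block3_mid above -5 m or value of joint dial above 50 rad))), for 0.3 s.
At the end, for the whole second after the job is handed in: every block that is there lies at rest flat on the tray's floor (within about 8 degrees) with its flange up, wholly inside the walls and not on another block; the dial stands in the click that is two per block from its stop (4th click for two blocks, 6th for three; within 0.12 rad) (all of step 2 and x of block1_mid in the frame of tray_in between -0.085 and 0.085 m and y of block1_mid in the frame of tray_in between -0.047 and 0.047 m and z of block1_mid in the frame of tray_in between 0.008 and 0.018 m and angle between each of block1_mid, block2_mid, block3_mid's own z axis and vertical above 3 rad and linear speed of each of block1, block2, block3 below 0.02 m/s and x of block2_mid in the frame of tray_in between -0.085 and 0.085 m and y of block2_mid in the frame of tray_in between -0.047 and 0.047 m and z of block2_mid in the frame of tray_in between 0.008 and 0.018 m and x of block3_mid in the frame of tray_in between -0.085 and 0.085 m and y of block3_mid in the frame of tray_in between -0.047 and 0.047 m and z of block3_mid in the frame of tray_in between 0.008 and 0.018 m and velocity of joint dial between -0.1 and 0.1 rad/s); the robot touches nothing.
It fails at once if the carton of staples is pushed more than 35 mm or tipped over (distance of staples_a from where it was at the start of the episode above 0.035 m or angle between staples_a's own z axis and vertical above 0.6 rad).
It fails at once if the black thread cone is pushed more than 35 mm or tipped over (distance of thread_black from where it was at the start of the episode above 0.035 m or angle between thread_black's own z axis and vertical above 0.6 rad).
Of block1, block2, block3 only 2 to 3 are there at a start; the rules pass over those that are not, and their reading is None.
At some moment in a run one of block1, block2, block3 may be knocked a few centimetres aside while the robot is not near it.
Once in a run the grip may slacken for a moment while it holds something.
It also fails if it takes over 210 s, if anything falls off the work surface, if the arm or the gripper's body presses on something with over 40 N, if the wrist force passes 120 N, or if a joint passes its speed limit or range.

### The arm

A 6-joint arm with a two-finger parallel gripper is mounted at the origin on the work surface; the furniture and walls round the work are solid. World frame = base frame: x ahead of the robot, y to its left, z up, the work surface at z = 0. Lengths are in m, angles in rad, forces in N, time in s.
With the tool pointing down it reaches from about 0.25 to 0.775 m from the base axis. Payload 4 kg.
Tool frame: the origin (TCP) lies midway between the tips of the shut fingers; the grasp point (between the pads) lies 19 mm behind it; z points along the fingers, y is the line along which they close (so a half turn about z gives the same grasp; the last joint's range is limited). The gripper opens to 94 mm and grips with 3 to 60 N. Pads are 16 mm wide; open, the fingers measure 119 mm over their backs; the gripper's body (75 mm by 177 mm) begins 78 mm behind the grasp point.
Start: joints at [1.234, 0.087, 1.371, -0, 1.684, -0.103], TCP at [0.127, 0.535, 0.17] pointing down, gripper open.
Joint ranges: [-3.1, 3.1], [-0.76, 2.03], [0.27, 2.55], [-1.08, 4.22], [0.17, 2.65], [-2.57, 2.57]. Speed limits (rad/s): [2.79, 2.79, 3.14, 3.14, 3.14, 3.14].

### API

Orientations are given as a unit quaternion [w, x, y, z].
In Python, from rig import arm, viewer gives the robot as it stands.
- The arm moves only by the tool servo_tool, never from a script. Its argument "rows" is a list of rows, each an object with "delta_pos": the shift along the tool's x, y, z in mm, a list of three; "twist": the turn about the tool's z in rad. In form: [{"delta_pos": [tx, ty, tz], "twist": twist}, ...]. A call has exactly 8 rows; each row shifts and turns the commanded pose from where the row before left it, along the tool's axes as they then stand; what a row does not reach is not made up. A row lasts 1/8 s, in which the tool goes at most 62.5 mm and 10.7 degrees, less where a joint would pass 70% of its speed; a pose out of reach is approached as far as the arm can. A call with a gripper value outside its range is refused whole. "gripper" is the opening, from -1 (shut) to 1 (fully open), so that 0 is half open, set as the call begins (left out, the last holds). The fingers move at their own pace and stop on an object; "squeeze" is the grip in N (left out, the last holds). Time passes only in rows, so rows that do not move let the fingers close, or fill a call up. It gives the time, the measured TCP pose, the force, the opening and the grip force at its end, in the units of the state.
- arm.read_state(): the state, without advancing time (a new reading comes with each control period).
- viewer.camera(name): name is "scene" or "top" or "wrist"; returns a dict with "frame" (420x560x3 uint8, blue, green, red), "fx", "fy", "cx", "cy" (pixels), "k1" (the pictures are not rectified: a ray, as slopes to the right and down, at radius r is drawn at 1 + k1 r^2 times it, then the intrinsics apply), "R" (3x3) and "t" (3): a world point X has camera coordinates R X + t. Camera axes: x right, y down, z forward; pixel columns grow to the right and rows downward; lengths in m; the calibration is good to about 2 mm. A picture is of the moment at which its call begins. There is no depth.
- arm.job_done(): hands the job in; it is judged then, once.
The state is a dict: "time_s": time; "qpos": joint angles; "dq": joint speeds; "tau": joint torques, N m; "tcp_pos": TCP position; "eef_rot": TCP orientation; "wrist_force": force on the tool from outside, world axes, zero at the start; "moment": the same for the moment, N m; "grip_width": finger opening in m; "gripper_force": force on a finger pad.
Only numpy, scipy, OpenCV 4.12 (cv2) and the standard library are available. Lean on these libraries where they do the work, as an engineer would, in place of code of your own. Each camera call takes 0.05 s, during which the arm holds its last target. There are 200 camera calls.

## Working session

There is one attempt and no reset: what is moved stays moved. The work goes in short steps, Python scripts to look and compute and a tool call to move; the robot and the scene stay as the last step left them, time stands still between calls to the robot, and variables do not carry over. Pictures are saved under pics/ and viewed, at most 14 in all, crops included, and the job is handed in when it is done.

Besides the shell and the picture viewer there is one more tool, called as name(argument=value, ...) on one line, values as JSON. servo_tool: Moves the arm, as the interface text tells. Its arguments: {"type":"object","properties":{"rows":{"type":"array","items":{"type":"object","properties":{"delta_pos":{"type":"array","items":{"type":"number"}},"twist":{"type":"number"}}}},"gripper":{"type":"number"},"squeeze":{"type":"number"}},"required":["rows"]}

```bash
ls; mkdir -p pics; cat > h.py <<'E'
import numpy as np, cv2
from rig import arm, viewer
def snap(n,f=None):
    c=viewer.camera(n)
    if f: cv2.imwrite('pics/'+f,c['frame'])
    return c
def ray(c,u,v,z):
    xd,yd=(u-c['cx'])/c['fx'],(v-c['cy'])/c['fy']
    x,y=xd,yd
    for _ in range(20):
        s=1+c['k1']*(x*x+y*y); x,y=xd/s,yd/s
    R=np.array(c['R']);t=np.array(c['t'])
    o=-R.T@t; d=R.T@np.array([x,y,1])
    return o+d*(z-o[2])/d[2]
def proj(c,X):
    p=np.array(c['R'])@np.array(X)+np.array(c['t']); x,y=p[0]/p[2],p[1]/p[2]
    s=1+c['k1']*(x*x+y*y)
    return c['fx']*x*s+c['cx'],c['fy']*y*s+c['cy']
E
python3 - <<'E'
from h import *
import pickle
for n in('top','scene'):
    c=snap(n,n+'0.png'); pickle.dump(c,open(n+'0.pkl','wb')); print(n,c['fx'],c['k1'],-np.array(c['R']).T@np.array(c['t']))
print(arm.read_state())
E
```

```text
pics
top 387.6906884860205 -0.01199491804083199 [0.18230799 0.02150331 1.44209302]
scene 462.04535883218085 0.006001800852806639 [-0.51514347 -0.67417962  0.64664873]
{'time_s': 0.1, 'qpos': array([ 1.23391485e+00,  8.79164891e-02,  1.37206118e+00,  1.24663288e-05,
        1.68357886e+00, -1.03102808e-01]), 'dq': array([ 0.00151296, -0.00301175, -0.00445674,  0.00107618,  0.00094861,
       -0.00173192]), 'tau': array([ 2.00218434e-03, -3.41250515e+01, -3.03303337e+01,  7.20299408e-02,
        3.03915376e-02, -1.08931665e-04]), 'tcp_pos': array([0.12723221, 0.53452639, 0.1692232 ]), 'eef_rot': array([-2.20324716e-04,  1.16622592e-01,  9.93175819e-01, -9.56917718e-04]), 'wrist_force': array([ 0.13259673, -0.39616909, -0.09695671]), 'moment': array([-0.00289027,  0.00144806,  0.02425782]), 'gripper_force': 0.0, 'grip_width': 0.09359700443077905}
```

View pics/top0.png

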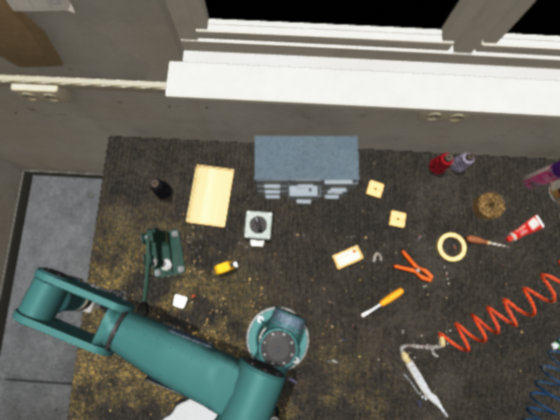

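View pics/scene0.png

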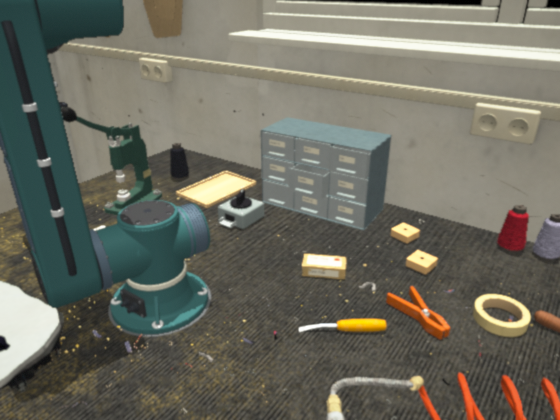

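```bash
python3 - <<'E'
from h import *
import pickle
c=pickle.load(open('top0.pkl','rb')); f=c['frame']
a=cv2.resize(f[155:255,180:280],None,fx=4,fy=4,interpolation=cv2.INTER_CUBIC)
b=cv2.resize(f[170:270,325:425],None,fx=4,fy=4,interpolation=cv2.INTER_CUBIC)
cv2.imwrite('pics/crop.png',np.hstack([a,b]))
for n,u,v,z in[('b1',375,189,.025),('b2',398,219,.025),('carton',347,257,.03),('traytl',197,165,.013),('tr',234,169,.013),('br',224,226,.013),('bl',187,221,.013),('dial',258,224,.083),('cone',157,182,.12),('cabfront',304,190,.15),('base',278,340,0)]: print(n,ray(c,u,v,z).round(3))
E
```

```text
b1 [ 0.558 -0.337  0.025]
b2 [ 0.449 -0.423  0.025]
carton [ 0.298 -0.236  0.03 ]
traytl [0.619 0.344 0.013]
tr [0.611 0.2   0.013]
br [0.389 0.221 0.013]
bl [0.4   0.361 0.013]
dial [0.392 0.091 0.083]
cone [0.517 0.455 0.12 ]
cabfront [ 0.508 -0.063  0.15 ]
base [-0.007 -0.002  0.   ]
```

View pics/crop.png

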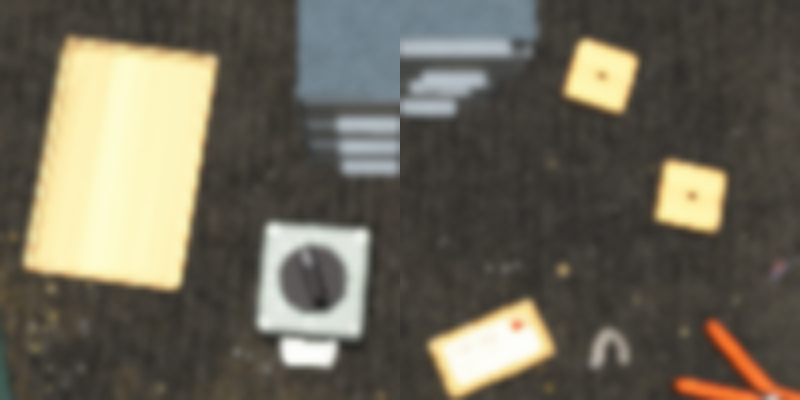

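```bash
cat >> h.py <<'E'
def yaw(q):
    w,x,y,z=q
    return np.arctan2(1-2*(x*x+z*z),2*(x*y-w*z))  # tool y axis direction in world
def go(X,th,s=None):
    """tool-frame delta (mm) and twist to reach X with tool-y at angle th; shift made at start yaw"""
    s=s or arm.read_state(); a=yaw(s['eef_rot']); d=(np.array(X)-s['tcp_pos'])*1000
    ty=np.array([np.cos(a),np.sin(a),0]); tx=np.array([-np.sin(a),np.cos(a),0])
    tw=-(th-a); 
    print('yaw',a.round(3),'shift',[round(float(v),1) for v in(d@tx,d@ty,-d[2])],'twist',round(float(tw),3),'q',s['qpos'].round(2),'t',s['time_s'])
E
python3 - <<'E'
from h import *
import pickle
c=pickle.load(open('top0.pkl','rb'))
for z in(0,.1,.25):print([ray(c,u,v,z)[:2].round(3) for u,v in((143,230),(185,275),(145,305),(160,240))])
go((.392,.091,.40),-1.236)
E
```

```text
[array([0.358, 0.526]), array([0.201, 0.351]), array([0.086, 0.486]), array([0.324, 0.458])]
[array([0.346, 0.491]), array([0.2  , 0.328]), array([0.093, 0.453]), array([0.315, 0.427])]
[array([0.328, 0.438]), array([0.198, 0.294]), array([0.103, 0.405]), array([0.3  , 0.382])]
yaw 1.337 shift [-360.3, -370.1, -230.8] twist 2.573 q [ 1.23  0.09  1.37  0.    1.68 -0.1 ] t 0.1
```

servo_tool(rows=[{"delta_pos":[0,0,-58],"twist":0},{"delta_pos":[0,0,-58],"twist":0},{"delta_pos":[0,0,-58],"twist":0},{"delta_pos":[0,0,-57],"twist":0},{"delta_pos":[-40,-41,0],"twist":0},{"delta_pos":[-40,-41,0],"twist":0},{"delta_pos":[-40,-41,0],"twist":0},{"delta_pos":[-40,-41,0],"twist":0}])

```text
time_s: 1.1
tcp_pos: [0.2456, 0.3368, 0.4008]
eef_rot: [-0.0, 0.116, 0.993, -0.0]
wrist_force: [0.5, -0.5, -0.3]
grip_width: 0.0942
gripper_force: 0.0
```

servo_tool(rows=[{"delta_pos":[-40,-41,0],"twist":0},{"delta_pos":[-40,-41,0],"twist":0},{"delta_pos":[-40,-41,0],"twist":0},{"delta_pos":[-40,-41,0],"twist":0},{"delta_pos":[-40,-41,0],"twist":0},{"delta_pos":[0,0,0],"twist":0.18},{"delta_pos":[0,0,0],"twist":0.18},{"delta_pos":[0,0,0],"twist":0.18}])

```text
time_s: 2.1
tcp_pos: [0.3922, 0.0923, 0.4008]
eef_rot: [-0.001, 0.381, 0.925, -0.0]
wrist_force: [-0.6, 0.2, 0.4]
grip_width: 0.0938
gripper_force: 0.0
```

servo_tool(rows=[{"delta_pos":[0,0,0],"twist":0.18},{"delta_pos":[0,0,0],"twist":0.18},{"delta_pos":[0,0,0],"twist":0.18},{"delta_pos":[0,0,0],"twist":0.18},{"delta_pos":[0,0,0],"twist":0.18},{"delta_pos":[0,0,0],"twist":0.18},{"delta_pos":[0,0,0],"twist":0.18},{"delta_pos":[0,0,0],"twist":0.18}])

```text
time_s: 3.1
tcp_pos: [0.392, 0.0927, 0.4008]
eef_rot: [-0.0, 0.896, 0.445, -0.0]
wrist_force: [0.5, 0.7, -0.1]
grip_width: 0.0938
gripper_force: 0.0
```

```bash
python3 - <<'E'
from h import *
c=snap('top');w=snap('wrist');import pickle
pickle.dump((c,w),open('s1.pkl','wb'))
print(-np.array(w['R']).T@np.array(w['t']), np.array(w['R']).round(2).tolist())
cv2.imwrite('pics/s1.png',np.hstack([cv2.resize(c['frame'],(400,300)),cv2.resize(w['frame'],(400,300))]))
cv2.imwrite('pics/w1.png',w['frame'])
go((.392,.091,.40),-1.236)
E
```

```text
[0.44245793 0.15780354 0.61576955] [[0.79, -0.61, -0.0], [-0.58, -0.76, 0.28], [-0.17, -0.22, -0.96]]
yaw -0.643 shift [-1.4, 0.9, 0.8] twist 0.593 q [ 0.09 -0.16  1.15  0.    2.15  0.73] t 3.2
```

View pics/s1.png

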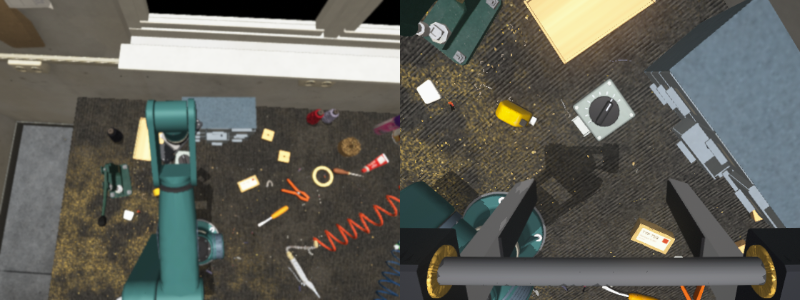

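```bash
python3 - <<'E'
from h import *
import pickle
c,w=pickle.load(open('s1.pkl','rb'))
f=w['frame'];x0,y0=235,105
cr=f[y0:y0+100,x0:x0+100]
g=cr.max(2); m=(g<95).astype(np.uint8)
n,l,s,ce=cv2.connectedComponentsWithStats(m); i=l[48,50]
i=1+np.argmax([s[k,4] if 20<ce[k][0]<80 and 20<ce[k][1]<80 else 0 for k in range(1,n)])
print(s[i],ce[i]); 
k=max(cv2.findContours((l==i).astype(np.uint8),0,2)[0],key=len); (cx,cy),ax,an=cv2.fitEllipse(cv2.convexHull(k));print(cx,cy,ax)
print('centre',ray(w,cx+x0,cy+y0,.055))
o=cv2.resize(cr,None,fx=6,fy=6,interpolation=cv2.INTER_CUBIC);cv2.imwrite('pics/dial.png',o)
E
```

```text
[   0    0  100  100 5276] [51.60538287 48.6641395 ]Traceback (most recent call last):
  File "<stdin>", line 10, in <module>
cv2.error: OpenCV(4.12.0) /io/opencv/modules/imgproc/src/shapedescr.cpp:361: error: (-201:Incorrect size of input array) There should be at least 5 points to fit the ellipse in function 'fitEllipseNoDirect'
```

```bash
python3 - <<'E'
from h import *
import pickle
c,w=pickle.load(open('s1.pkl','rb'))
f=w['frame'];x0,y0=235,105
cr=f[y0:y0+100,x0:x0+100]
o=cv2.resize(cr,None,fx=6,fy=6,interpolation=cv2.INTER_CUBIC);cv2.imwrite('pics/dial.png',o)
E
```

```text
(no output)
```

View pics/dial.png

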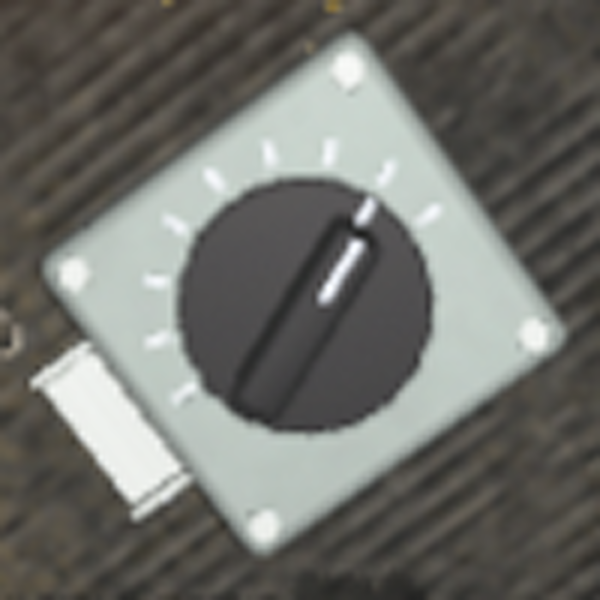

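```bash
python3 - <<'E'
from h import *
import pickle
c,w=pickle.load(open('s1.pkl','rb'))
P=lambda a,b,z: ray(w,235+(a+.5)/6-.5,105+(b+.5)/6-.5,z)
print(P(306,304,.055)); p=P(358,238,.083)-P(325,300,.083); print('ptr',np.arctan2(p[1],p[0]))
q=P(365,235,.083)-P(262,410,.06);print(q,np.arctan2(q[1],q[0]))
e=(P(73,274,.046)-P(348,69,.046)+P(263,525,.046)-P(534,333,.046));print('front',np.arctan2(e[1],e[0]))
C=P(306,304,.055)
go((C[0],C[1],.061),np.arctan2(p[1],p[0])-np.pi/2)
E
```

```text
[0.39987933 0.09330908 0.055     ]
ptr 0.4323345974191775
[0.04692736 0.02135727 0.023     ] 0.4270980943564891
front 3.1176272386182267
yaw -0.643 shift [5.2, 5.9, 339.8] twist 0.496 q [ 0.09 -0.16  1.15  0.    2.15  0.73] t 3.2
```

servo_tool(rows=[{"delta_pos":[5,5.5,40],"twist":0.18},{"delta_pos":[0,0,50],"twist":0.18},{"delta_pos":[0,0,50],"twist":0.17},{"delta_pos":[0,0,50],"twist":0},{"delta_pos":[0,0,50],"twist":0},{"delta_pos":[0,0,50],"twist":0},{"delta_pos":[0,0,30],"twist":0},{"delta_pos":[0,0,19],"twist":0}], gripper=0.2)

```text
time_s: 4.2
tcp_pos: [0.3979, 0.0933, 0.0598]
eef_rot: [-0.0, 0.98, 0.199, -0.002]
wrist_force: [-0.2, 0.3, 0.0]
grip_width: 0.0563
gripper_force: 0.0
```

servo_tool(rows=[{"delta_pos":[0,0,0],"twist":0},{"delta_pos":[0,0,0],"twist":0},{"delta_pos":[0,0,0],"twist":0},{"delta_pos":[0,0,0],"twist":0},{"delta_pos":[0,0,0],"twist":0},{"delta_pos":[0,0,0],"twist":0},{"delta_pos":[0,0,0],"twist":0},{"delta_pos":[0,0,0],"twist":0}], gripper=-1, squeeze=30)

```text
time_s: 5.2
tcp_pos: [0.3995, 0.0934, 0.0622]
eef_rot: [-0.0, 0.98, 0.198, 0.0]
wrist_force: [-0.8, -0.7, -0.7]
grip_width: 0.0001
gripper_force: 0.0
```

servo_tool(rows=[{"delta_pos":[0,0,0],"twist":-0.1},{"delta_pos":[0,0,0],"twist":-0.15},{"delta_pos":[0,0,0],"twist":-0.15},{"delta_pos":[0,0,0],"twist":-0.15},{"delta_pos":[0,0,0],"twist":-0.15},{"delta_pos":[0,0,0],"twist":-0.15},{"delta_pos":[0,0,0],"twist":-0.15},{"delta_pos":[0,0,0],"twist":-0.15}])

```text
time_s: 6.2
tcp_pos: [0.3995, 0.0934, 0.0622]
eef_rot: [-0.0, 0.713, 0.701, 0.0]
wrist_force: [0.4, 0.2, 0.2]
grip_width: 0.0006
gripper_force: 0.0
```

```bash
python3 - <<'E'
from h import *
w=snap('wrist','w2.png'); s=arm.read_state(); print(s['tcp_pos'],yaw(s['eef_rot']),s['moment'])
p=proj(w,s['tcp_pos']);print(p, proj(w,[.4,.093,.083]))
E
```

```text
[0.39948238 0.09337934 0.06221845] -0.015005846986365623 [-0.07664166  0.01766584 -0.02881107]
(np.float64(281.07673880252867), np.float64(242.039466511238)) (np.float64(281.9476699629129), np.float64(256.05755844565664))
```

View pics/w2.png

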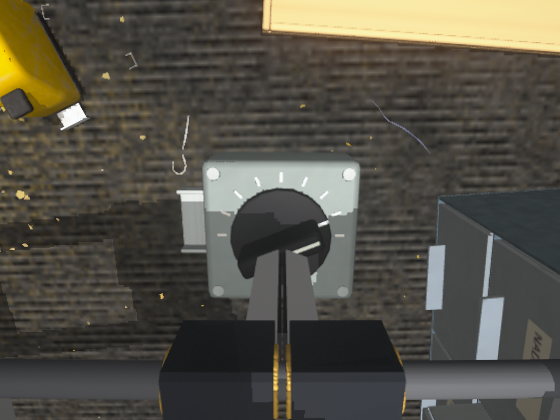

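```bash
python3 - <<'E'
from h import *
c=snap('scene'); 
for X in([.4,.093,.083],[.3995,.0934,.0622],[.4,.093,.055]):print(proj(c,X))
u,v=map(int,proj(c,[.4,.093,.083]))
o=cv2.resize(c['frame'][v-50:v+40,u-60:u+60],None,fx=6,fy=6,interpolation=cv2.INTER_CUBIC);cv2.imwrite('pics/sc2.png',o);print(u,v)
E
```

```text
(np.float64(240.49645976875587), np.float64(192.20912098136012))
(np.float64(240.56480465677006), np.float64(198.78572406454592))
(np.float64(240.8811532065874), np.float64(201.00215646094924))
240 192
```

View pics/sc2.png

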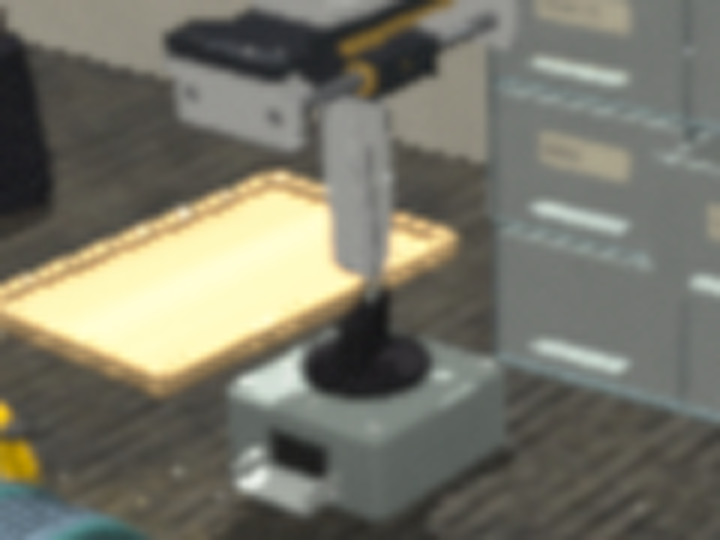

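```bash
python3 - <<'E'
from h import *
s=arm.read_state();w=snap('wrist')
print(s['tcp_pos'],w['fx'],-np.array(w['R']).T@np.array(w['t']))
for z in(.055,.046):
  print(z,[np.round(proj(w,[.4+d*np.cos(a),.093+d*np.sin(a),z]),0) for d,a in((.032,-.015),(.032,3.126),(0,0))])
# seen pixels on 46mm housing corners dots: distance check
P=[ray(w,u,v,.046) for u,v in((213,175),(349,175),(342,291),(218,291))]
print([np.linalg.norm(P[i]-P[(i+1)%4]).round(4) for i in range(4)])
t=s['tcp_pos'];tx=np.array([.015,1,0])
for dz in(0,.01,.02,.035):print(dz,[np.round(proj(w,t+tx*.008+np.array([sx*.0125,0,dz])),0) for sx in(1,-1)])
E
```

```text
[0.39952035 0.09339135 0.06222498] 377.98321198153513 [0.40186836 0.17537423 0.27723516]
0.055 [array([333., 238.]), array([231., 239.]), array([282., 238.])]
0.046 [array([331., 233.]), array([233., 234.]), array([282., 234.])]
[np.float64(0.0844), np.float64(0.0799), np.float64(0.0843), np.float64(0.0799)]
0 [array([302., 229.]), array([260., 230.])]
0.01 [array([303., 235.]), array([259., 236.])]
0.02 [array([304., 241.]), array([258., 242.])]
0.035 [array([305., 251.]), array([257., 252.])]
```

servo_tool(rows=[{"delta_pos":[0,0,0],"twist":0.15},{"delta_pos":[0,0,0],"twist":0.15},{"delta_pos":[0,0,0],"twist":0.15},{"delta_pos":[0,0,0],"twist":0.15},{"delta_pos":[0,0,0],"twist":0.15},{"delta_pos":[0,0,0],"twist":0.15},{"delta_pos":[0,0,0],"twist":0.15},{"delta_pos":[0,0,0],"twist":0.13}], gripper=1)

```text
time_s: 7.35
tcp_pos: [0.3996, 0.0934, 0.0623]
eef_rot: [-0.0, 0.984, 0.179, 0.0]
wrist_force: [1.1, 0.7, 0.4]
grip_width: 0.077
gripper_force: 0.0
```

servo_tool(rows=[{"delta_pos":[0,0,5],"twist":0},{"delta_pos":[0,0,4],"twist":0},{"delta_pos":[0,0,2],"twist":0},{"delta_pos":[0,0,2],"twist":0},{"delta_pos":[0,0,2],"twist":0},{"delta_pos":[0,0,1],"twist":0},{"delta_pos":[0,0,1],"twist":0},{"delta_pos":[0,0,1],"twist":0}])

```text
time_s: 8.35
tcp_pos: [0.3996, 0.0934, 0.0443]
eef_rot: [-0.0, 0.983, 0.183, 0.0]
wrist_force: [0.3, 0.3, 0.4]
grip_width: 0.094
gripper_force: 0.0
```

servo_tool(rows=[{"delta_pos":[0,0,5],"twist":0},{"delta_pos":[0,0,4],"twist":0},{"delta_pos":[0,0,3],"twist":0},{"delta_pos":[0,0,2],"twist":0},{"delta_pos":[0,0,2],"twist":0},{"delta_pos":[0,0,1],"twist":0},{"delta_pos":[0,0,0],"twist":0},{"delta_pos":[0,0,0],"twist":0}])

```text
time_s: 9.35
tcp_pos: [0.3997, 0.0934, 0.0274]
eef_rot: [-0.0, 0.983, 0.183, 0.0]
wrist_force: [-0.3, 0.3, -0.1]
grip_width: 0.0938
gripper_force: 0.0
```

servo_tool(rows=[{"delta_pos":[0,0,0],"twist":0},{"delta_pos":[0,0,0],"twist":0},{"delta_pos":[0,0,0],"twist":0},{"delta_pos":[0,0,0],"twist":0},{"delta_pos":[0,0,0],"twist":0},{"delta_pos":[0,0,0],"twist":0},{"delta_pos":[0,0,0],"twist":0},{"delta_pos":[0,0,0],"twist":0}], gripper=-1, squeeze=30)

```text
time_s: 10.35
tcp_pos: [0.3996, 0.0934, 0.0273]
eef_rot: [-0.0, 0.983, 0.183, -0.0]
wrist_force: [0.5, -0.3, -0.3]
grip_width: 0.0173
gripper_force: 0.0
```

servo_tool(rows=[{"delta_pos":[0,0,0],"twist":0},{"delta_pos":[0,0,0],"twist":0},{"delta_pos":[0,0,0],"twist":0},{"delta_pos":[0,0,0],"twist":0},{"delta_pos":[0,0,0],"twist":-0.1},{"delta_pos":[0,0,0],"twist":-0.1},{"delta_pos":[0,0,0],"twist":-0.1},{"delta_pos":[0,0,0],"twist":-0.1}])

```text
time_s: 11.35
tcp_pos: [0.3994, 0.0935, 0.0273]
eef_rot: [-0.0, 0.927, 0.376, -0.0]
wrist_force: [-0.7, -1.4, 1.1]
grip_width: 0.0126
gripper_force: 30.0
```

Gripped (13 mm). Turning back; about 2.35 rad left.

servo_tool(rows=[{"delta_pos":[0,0,0],"twist":-0.15},{"delta_pos":[0,0,0],"twist":-0.15},{"delta_pos":[0,0,0],"twist":-0.15},{"delta_pos":[0,0,0],"twist":-0.15},{"delta_pos":[0,0,0],"twist":-0.15},{"delta_pos":[0,0,0],"twist":-0.15},{"delta_pos":[0,0,0],"twist":-0.15},{"delta_pos":[0,0,0],"twist":-0.15}])

```text
time_s: 12.35
tcp_pos: [0.3982, 0.0938, 0.0273]
eef_rot: [-0.001, 0.552, 0.834, -0.001]
wrist_force: [-3.4, -0.6, 2.8]
grip_width: 0.013
gripper_force: 30.1
```

servo_tool(rows=[{"delta_pos":[0,0,0],"twist":-0.15},{"delta_pos":[0,0,0],"twist":-0.15},{"delta_pos":[0,0,0],"twist":-0.15},{"delta_pos":[0,0,0],"twist":-0.15},{"delta_pos":[0,0,0],"twist":-0.15},{"delta_pos":[0,0,0],"twist":-0.15},{"delta_pos":[0,0,0],"twist":-0.15},{"delta_pos":[0,0,0],"twist":0}])

```text
time_s: 13.35
tcp_pos: [0.3974, 0.0928, 0.0272]
eef_rot: [-0.002, 0.061, 0.998, -0.001]
wrist_force: [-4.4, -2.8, 4.3]
grip_width: 0.0125
gripper_force: 30.0
```

```bash
python3 - <<'E'
from h import *
s=arm.read_state();print(yaw(s['eef_rot']),s['moment'],s['grip_width'],s['gripper_force'])
w=snap('wrist');u,v=map(int,proj(w,[.4,.093,.05]));print(u,v)
cv2.imwrite('pics/d3.png',cv2.resize(w['frame'][v-70:v+70,u-90:u+90],None,fx=3,fy=3))
E
```

```text
1.448390069508371 [-0.55000287  0.91324293  0.09405666] 0.012485042148362494 30.005933940410614
282 260
```

View pics/d3.png

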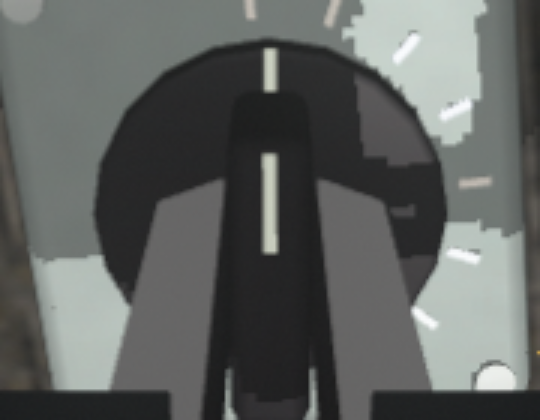

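servo_tool(rows=[{"delta_pos":[0,0,0],"twist":-0.05},{"delta_pos":[0,0,0],"twist":-0.05},{"delta_pos":[0,0,0],"twist":-0.03},{"delta_pos":[0,0,0],"twist":-0.02},{"delta_pos":[0,0,0],"twist":0},{"delta_pos":[0,0,0],"twist":0},{"delta_pos":[0,0,0],"twist":0},{"delta_pos":[0,0,0],"twist":0}])

```text
time_s: 14.4
tcp_pos: [0.3974, 0.0927, 0.0273]
eef_rot: [-0.002, -0.012, 1.0, -0.001]
wrist_force: [-6.0, -2.0, 3.9]
grip_width: 0.0135
gripper_force: 30.8
```

```bash
python3 - <<'E'
from h import *
s=arm.read_state();print(yaw(s['eef_rot']),s['moment'],s['wrist_force'])
E
```

```text
1.5951496944875192 [-0.54109302  0.90906546 -0.5879659 ] [-5.95400276 -1.99766143  3.92098777]
```

servo_tool(rows=[{"delta_pos":[0,0,0],"twist":0.1},{"delta_pos":[0,0,0],"twist":0.15},{"delta_pos":[0,0,0],"twist":0.15},{"delta_pos":[0,0,0],"twist":0.15},{"delta_pos":[0,0,0],"twist":0.15},{"delta_pos":[0,0,0],"twist":0.15},{"delta_pos":[0,0,0],"twist":0.15},{"delta_pos":[0,0,0],"twist":0.15}])

```text
time_s: 15.4
tcp_pos: [0.3981, 0.0937, 0.0273]
eef_rot: [-0.002, 0.535, 0.845, -0.001]
wrist_force: [-3.2, -1.1, 2.5]
grip_width: 0.0126
gripper_force: 30.0
```

servo_tool(rows=[{"delta_pos":[0,0,0],"twist":0.15},{"delta_pos":[0,0,0],"twist":0.15},{"delta_pos":[0,0,0],"twist":0.12},{"delta_pos":[0,0,0],"twist":0.05},{"delta_pos":[0,0,0],"twist":0},{"delta_pos":[0,0,0],"twist":0},{"delta_pos":[0,0,0],"twist":0},{"delta_pos":[0,0,0],"twist":0}])

```text
time_s: 16.4
tcp_pos: [0.3987, 0.0938, 0.0273]
eef_rot: [-0.001, 0.715, 0.699, -0.0]
wrist_force: [-5.5, 0.8, 4.4]
grip_width: 0.0126
gripper_force: 30.0
```

servo_tool(rows=[{"delta_pos":[0,0,0],"twist":0},{"delta_pos":[0,0,0],"twist":0},{"delta_pos":[0,0,0],"twist":0},{"delta_pos":[0,0,0],"twist":0},{"delta_pos":[0,0,-30],"twist":0},{"delta_pos":[0,0,-50],"twist":0},{"delta_pos":[0,0,-50],"twist":0},{"delta_pos":[0,0,-50],"twist":0}], gripper=0.3)

```text
time_s: 17.4
tcp_pos: [0.3995, 0.0933, 0.2088]
eef_rot: [0.0, 0.715, 0.699, 0.0]
wrist_force: [0.1, 0.2, 0.7]
grip_width: 0.0611
gripper_force: 0.0
```

```bash
python3 - <<'E'
from h import *
s=arm.read_state();print(yaw(s['eef_rot']))
w=snap('wrist');u,v=map(int,proj(w,[.4,.093,.05]));print(u,v)
a=cv2.resize(w['frame'][max(v-60,0):v+60,u-60:u+60],(400,400))
t=snap('top');cv2.imwrite('pics/tz.png',t['frame'])
b=cv2.resize(t['frame'][170:250,340:420],(400,400),interpolation=cv2.INTER_CUBIC)
cv2.imwrite('pics/d4.png',np.hstack([a,b]))
E
```

```text
-0.02302860205320908
281 186
```

View pics/d4.png

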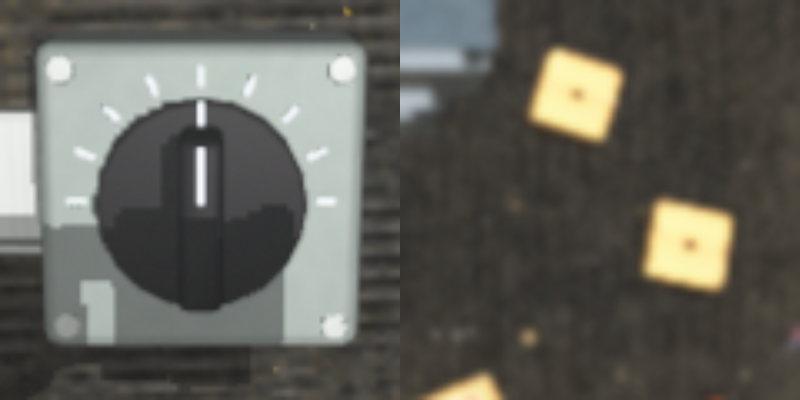

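```bash
cat >> h.py <<'E'
def blocks(c,near,z=.025,half=60):
    """min-area rects of wood-coloured blobs; near: world guesses"""
    for g in near:
        u,v=proj(c,g); x0,y0=max(int(u)-half,0),max(int(v)-half,0)
        f=c['frame'][y0:int(v)+half,x0:int(u)+half]; h=cv2.cvtColor(cv2.GaussianBlur(f,(3,3),0),cv2.COLOR_BGR2HSV)
        m=cv2.inRange(h,(10,60,120),(32,255,255)); m=cv2.morphologyEx(m,cv2.MORPH_CLOSE,np.ones((5,5)))
        n,l,s,ce=cv2.connectedComponentsWithStats(m)
        for i in range(1,n):
            if s[i,4]<60: continue
            k=max(cv2.findContours((l==i).astype(np.uint8),0,1)[0],key=len)
            W=np.array([ray(c,p[0][0]+x0,p[0][1]+y0,z)[:2] for p in k],np.float32)*1000
            (cx,cy),(a,b),an=cv2.minAreaRect(W); print('blob',round(cx,1),round(cy,1),'size',round(a),round(b),'ang',round(float(np.radians(an)),3))
E
python3 - <<'E'
from h import *
c=snap('top'); blocks(c,[(.557,-.337,.025),(.449,-.423,.025)],half=14)
go((.43,-.40,.26),-.1)
E
```

```text
blob 560.7 -336.6 size 64 63 ang 1.288
blob 450.2 -420.1 size 64 63 ang 1.422
yaw -0.023 shift [-492.7, 39.8, -49.3] twist 0.077 q [ 0.09 -0.23  1.59  0.    1.78  0.11] t 17.55
```

servo_tool(rows=[{"delta_pos":[-50,4,-25],"twist":0.02},{"delta_pos":[-55,4,-24],"twist":0.02},{"delta_pos":[-55,5,0],"twist":0.03},{"delta_pos":[-55,5,0],"twist":0.05},{"delta_pos":[-55,5,0],"twist":0},{"delta_pos":[-55,5,0],"twist":0},{"delta_pos":[-55,5,0],"twist":0},{"delta_pos":[-55,5,0],"twist":0}], gripper=0.6, squeeze=3)

```text
time_s: 18.55
tcp_pos: [0.3931, -0.3442, 0.2541]
eef_rot: [-0.001, 0.756, 0.655, 0.0]
wrist_force: [0.1, -0.2, 0.4]
grip_width: 0.0753
gripper_force: 0.0
```

```bash
python3 - <<'E'
from h import *
w=snap('wrist'); s=arm.read_state();print(s['tcp_pos'],yaw(s['eef_rot']))
blocks(w,[(.560,-.337,.025),(.450,-.421,.025)],half=75)
cv2.imwrite('pics/w5.png',w['frame'])
E
```

```text
[ 0.3916597  -0.35050902  0.25207541] -0.14946634360118438
blob 561.7 -337.6 size 63 62 ang 1.315
blob 562.8 -339.5 size 17 12 ang 0.694
blob 478.2 -402.5 size 18 39 ang 0.458
blob 534.5 -350.4 size 16 26 ang 0.209
blob 453.9 -426.4 size 90 72 ang 1.449
blob 453.2 -423.2 size 13 13 ang 1.428
```

View pics/w5.png

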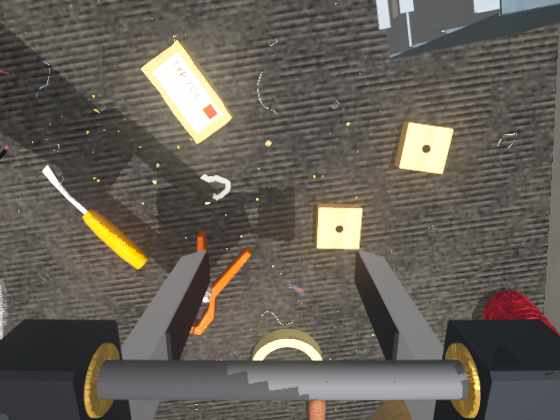

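```bash
python3 - <<'E'
from h import *
w=snap('wrist')
b2=ray(w,339,229,.025); b1=ray(w,426,148,.025); print(b1,b2)
th=-.15; tx=np.array([-np.sin(th),np.cos(th),0])
P=b2-tx*.029; P[2]=-.018; print(P); go(P,th)
E
```

```text
[ 0.56129846 -0.34581156  0.025     ] [ 0.45041761 -0.42988519  0.025     ]
[ 0.44608391 -0.45855955 -0.018     ]
yaw -0.149 shift [-102.6, 70.0, 270.0] twist 0.001 q [-0.83  0.03  1.27 -0.    1.85 -0.68] t 18.65
```

```bash
python3 - <<'E'
from h import *
w=snap('wrist'); s=arm.read_state(); print(s['tcp_pos'])
for g in((.451,-.422,.025),(.562,-.339,.025)):
    u,v=map(int,proj(w,g)); x0,y0=u-14,v-14
    f=w['frame'][y0:v+15,x0:u+15].max(2)
    m=(f<110).astype(np.uint8); n,l,st,ce=cv2.connectedComponentsWithStats(m)
    for i in range(1,n):
        if st[i,4]>15: print(st[i],ray(w,ce[i][0]+x0,ce[i][1]+y0,.025))
b2=np.array([.4525,-.424,.025]); th=-.15; tx=np.array([-np.sin(th),np.cos(th),0])
P=b2-tx*.029; P[2]=-.018; print(P); go(P,th)
E
```

```text
[ 0.39265397 -0.34426035  0.25284679]
[13 11  7  6 35] [ 0.56410685 -0.33838099  0.025     ]
[ 0.44816629 -0.45267436 -0.018     ]
yaw -0.147 shift [-99.1, 70.8, 270.8] twist 0.003 q [-0.83  0.03  1.27  0.    1.85 -0.68] t 18.7
```

servo_tool(rows=[{"delta_pos":[-48,34,20],"twist":0},{"delta_pos":[-49,36,20],"twist":0},{"delta_pos":[0,0,50],"twist":0},{"delta_pos":[0,0,50],"twist":0},{"delta_pos":[0,0,40],"twist":0},{"delta_pos":[0,0,20],"twist":0},{"delta_pos":[0,0,0],"twist":0},{"delta_pos":[0,0,0],"twist":0}])

```text
time_s: 19.7
tcp_pos: [0.4498, -0.4483, 0.0592]
eef_rot: [0.002, 0.756, 0.655, 0.0]
wrist_force: [0.2, 0.0, 0.7]
grip_width: 0.0749
gripper_force: 0.0
```

```bash
python3 - <<'E'
from h import *
w=snap('wrist'); s=arm.read_state(); print(s['tcp_pos'])
u,v=map(int,proj(w,(.452,-.422,.025)));print(u,v)
cv2.imwrite('pics/w6.png',w['frame'])
E
```

```text
[ 0.44989983 -0.44861386  0.05953697]
278 187
```

View pics/w6.png

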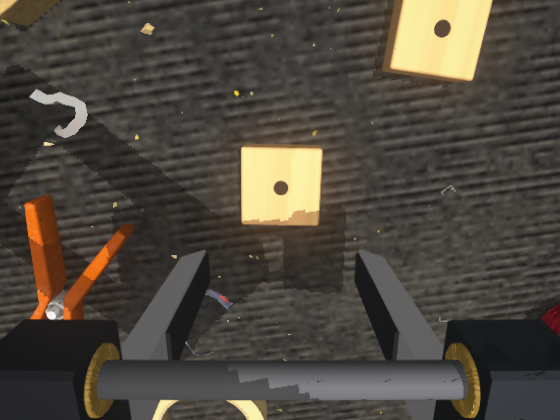

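servo_tool(rows=[{"delta_pos":[-2,2,25],"twist":0},{"delta_pos":[0,0,20],"twist":0},{"delta_pos":[0,0,12],"twist":0},{"delta_pos":[0,0,8],"twist":0},{"delta_pos":[0,0,6],"twist":0},{"delta_pos":[0,0,3],"twist":0},{"delta_pos":[0,0,3],"twist":0},{"delta_pos":[0,0,0],"twist":0}])

```text
time_s: 20.75
tcp_pos: [0.4504, -0.4498, -0.0203]
eef_rot: [0.0, 0.756, 0.655, 0.0]
wrist_force: [0.6, 0.2, 0.1]
grip_width: 0.0753
gripper_force: 0.0
```

servo_tool(rows=[{"delta_pos":[0,0,0],"twist":0},{"delta_pos":[0,0,0],"twist":0},{"delta_pos":[0,0,0],"twist":0},{"delta_pos":[0,0,0],"twist":0},{"delta_pos":[0,0,0],"twist":0},{"delta_pos":[0,0,0],"twist":0},{"delta_pos":[0,0,0],"twist":0},{"delta_pos":[0,0,0],"twist":0}], gripper=-1, squeeze=3)

```text
time_s: 21.75
tcp_pos: [0.4504, -0.45, -0.0201]
eef_rot: [0.0, 0.756, 0.655, -0.0]
wrist_force: [-0.3, -0.7, 0.3]
grip_width: 0.054
gripper_force: 3.0
```

servo_tool(rows=[{"delta_pos":[0,0,-8],"twist":0},{"delta_pos":[0,0,-8],"twist":0},{"delta_pos":[0,0,-8],"twist":0},{"delta_pos":[0,0,-8],"twist":0},{"delta_pos":[0,0,-8],"twist":0},{"delta_pos":[0,0,-10],"twist":0},{"delta_pos":[0,0,-15],"twist":0},{"delta_pos":[0,0,-20],"twist":0}])

```text
time_s: 22.75
tcp_pos: [0.4502, -0.4496, 0.0656]
eef_rot: [-0.0, 0.756, 0.655, 0.0]
wrist_force: [-1.2, -1.2, -0.1]
grip_width: 0.0539
gripper_force: 3.0
```

```bash
python3 - <<'E'
from h import *
w=snap('wrist'); s=arm.read_state(); print(s['tcp_pos'],s['grip_width'],s['gripper_force'])
c=snap('scene');u,v=map(int,proj(c,(.45,-.45,.07)));print(u,v)
u=max(u,70)
a=cv2.resize(w['frame'],(400,300)); b=cv2.resize(c['frame'][max(v-50,0):v+40,u-60:u+60],(400,300),interpolation=cv2.INTER_CUBIC)
cv2.imwrite('pics/w7.png',np.hstack([a,b]))
E
```

```text
[ 0.45171815 -0.45140113  0.06973896] 0.05365595464043418 2.9984018951654434
436 246
```

View pics/w7.png

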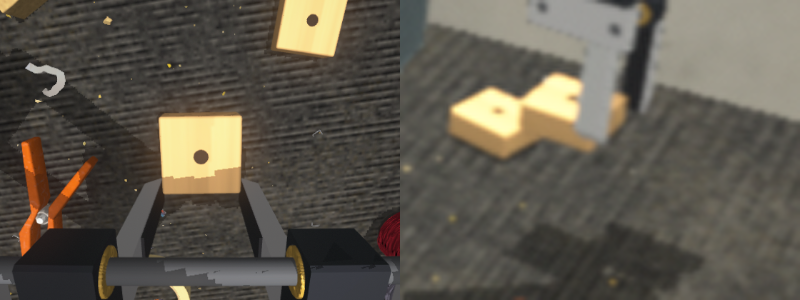

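servo_tool(rows=[{"delta_pos":[0,0,-40],"twist":0},{"delta_pos":[0,-5,-45],"twist":0},{"delta_pos":[33,-17,-50],"twist":0},{"delta_pos":[50,-18,0],"twist":0},{"delta_pos":[55,-18,0],"twist":0},{"delta_pos":[55,-18,0],"twist":0},{"delta_pos":[55,-18,0],"twist":0},{"delta_pos":[55,-18,0],"twist":0}], squeeze=8)

```text
time_s: 23.85
tcp_pos: [0.382, -0.1322, 0.1999]
eef_rot: [0.0, 0.756, 0.655, 0.0]
wrist_force: [-0.0, 0.5, 0.1]
grip_width: 0.054
gripper_force: 8.0
```

servo_tool(rows=[{"delta_pos":[55,-18,0],"twist":0},{"delta_pos":[50,-3,0],"twist":0},{"delta_pos":[25,0,0],"twist":0},{"delta_pos":[0,0,0],"twist":-0.06},{"delta_pos":[0,0,30],"twist":-0.065},{"delta_pos":[0,0,40],"twist":0},{"delta_pos":[0,0,30],"twist":0},{"delta_pos":[0,0,10],"twist":0}])

```text
time_s: 24.85
tcp_pos: [0.3789, -0.002, 0.0879]
eef_rot: [-0.001, 0.713, 0.701, -0.001]
wrist_force: [-0.0, 0.0, 0.2]
grip_width: 0.0543
gripper_force: 8.0
```

```bash
python3 - <<'E'
from h import *
w=snap('wrist','w8.png'); s=arm.read_state(); print(s['tcp_pos'],s['grip_width'],s['gripper_force'])
go((.3827,-.0023,.029),-.024)
# block hole & corners at block top height
zt=s['tcp_pos'][2]+.020+.025
blocks(w,[(.383,.025,zt)],z=zt,half=90)
E
```

```text
[ 0.3789752  -0.00206617  0.08774994] 0.054163966349140884 7.997923940420151
yaw -0.018 shift [-0.2, 3.7, 58.7] twist 0.006 q [-0.16 -0.27  1.87  0.    1.55 -0.14] t 24.9
blob 380.5 28.1 size 56 57 ang 0.002
```

servo_tool(rows=[{"delta_pos":[-4,3,15],"twist":0},{"delta_pos":[0,0,20],"twist":0},{"delta_pos":[0,0,14],"twist":0},{"delta_pos":[0,0,7],"twist":0},{"delta_pos":[0,0,5],"twist":0},{"delta_pos":[0,0,3],"twist":0},{"delta_pos":[-1,0,4],"twist":0},{"delta_pos":[-1,0,4],"twist":0}])

```text
time_s: 25.9
tcp_pos: [0.3838, -0.0086, 0.0181]
eef_rot: [0.001, 0.713, 0.701, 0.0]
wrist_force: [0.0, -0.9, 0.7]
grip_width: 0.0538
gripper_force: 8.0
```

servo_tool(rows=[{"delta_pos":[-1,0,4],"twist":0},{"delta_pos":[0,0,4],"twist":0},{"delta_pos":[0,0,4],"twist":0},{"delta_pos":[0.5,0,5],"twist":0},{"delta_pos":[1,0,4],"twist":0},{"delta_pos":[1.4,0,4],"twist":0},{"delta_pos":[1.4,0,4],"twist":0},{"delta_pos":[0,0,0],"twist":0}])

```text
time_s: 26.9
tcp_pos: [0.383, -0.0048, -0.0117]
eef_rot: [-0.0, 0.713, 0.701, -0.0]
wrist_force: [-0.1, -0.5, -0.3]
grip_width: 0.0538
gripper_force: 8.0
```

```bash
python3 - <<'E'
from h import *
w=snap('wrist','w9.png'); s=arm.read_state(); print(s['tcp_pos'],s['wrist_force'],s['grip_width'])
for zt in(.05,.06): blocks(w,[(.383,.02,zt)],z=zt,half=110)
E
```

```text
[ 0.38311949 -0.0047139  -0.01151248] [-0.35019595 -1.26487928  0.09074972] 0.05388492264053084
blob 385.6 25.4 size 45 64 ang 1.553
blob 378.1 -23.9 size 6 6 ang 1.54
blob 385.6 28.7 size 42 59 ang 1.553
blob 378.6 -17.4 size 6 5 ang 1.54
```

servo_tool(rows=[{"delta_pos":[1.8,0,3.5],"twist":0},{"delta_pos":[2,0,3.2],"twist":0},{"delta_pos":[2.2,0,3],"twist":0},{"delta_pos":[2.2,0,2.5],"twist":0},{"delta_pos":[2.2,0,2.5],"twist":0},{"delta_pos":[2.5,0,2],"twist":0},{"delta_pos":[0,0,0],"twist":0},{"delta_pos":[0,0,0],"twist":0}])

```text
time_s: 27.95
tcp_pos: [0.3835, 0.0082, -0.028]
eef_rot: [-0.0, 0.713, 0.701, 0.0]
wrist_force: [0.2, -1.6, -0.3]
grip_width: 0.054
gripper_force: 8.0
```

```bash
python3 - <<'E'
from h import *
w=snap('wrist','w10.png'); s=arm.read_state(); print(s['tcp_pos'],s['wrist_force'],s['grip_width'])
cv2.imwrite('pics/w10s.png',w['frame'])
E
```

```text
[ 0.38347035  0.00819423 -0.02799122] [-0.36179304 -0.31260804 -0.59751751] 0.054118979212650645
```

View pics/w10.png

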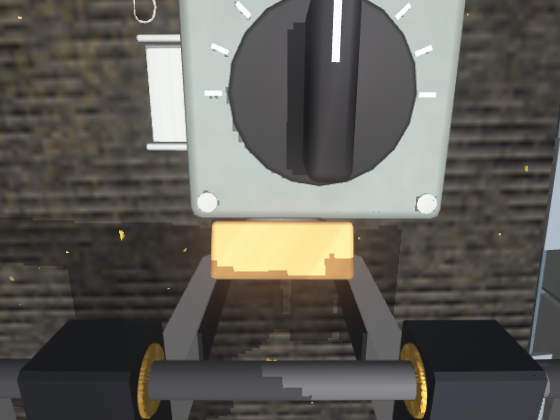

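servo_tool(rows=[{"delta_pos":[0.5,0,1],"twist":0},{"delta_pos":[0,0,1],"twist":0},{"delta_pos":[-0.5,0,1],"twist":0},{"delta_pos":[-0.5,0,1],"twist":0},{"delta_pos":[-0.5,0,1],"twist":0},{"delta_pos":[0,0,0.5],"twist":0},{"delta_pos":[0,0,0],"twist":0},{"delta_pos":[0,0,0],"twist":0}])

```text
time_s: 29.0
tcp_pos: [0.3841, 0.0068, -0.0326]
eef_rot: [0.0, 0.713, 0.701, 0.0]
wrist_force: [-1.6, -0.3, 5.5]
grip_width: 0.0537
gripper_force: 8.0
```

servo_tool(rows=[{"delta_pos":[0,0,0],"twist":0},{"delta_pos":[0,0,0],"twist":0},{"delta_pos":[0,0,0],"twist":0},{"delta_pos":[0,0,0],"twist":0},{"delta_pos":[0,0,0],"twist":0},{"delta_pos":[0,0,0],"twist":0},{"delta_pos":[0,0,0],"twist":0},{"delta_pos":[0,0,0],"twist":0}], gripper=0.5)

```text
time_s: 30.0
tcp_pos: [0.3836, 0.0069, -0.0335]
eef_rot: [-0.0, 0.713, 0.701, 0.0]
wrist_force: [-0.1, -0.5, 0.1]
grip_width: 0.0707
gripper_force: 0.0
```

```bash
python3 - <<'E'
from h import *
w=snap('wrist','w11.png'); s=arm.read_state(); print(s['tcp_pos'],s['wrist_force'],s['grip_width'])
blocks(w,[(.383,.02,.054)],z=.054,half=110)
f=w['frame'][200:300,200:370]; m=cv2.inRange(cv2.cvtColor(f,cv2.COLOR_BGR2HSV),(10,60,100),(32,255,255))
r=np.where(m.sum(1)>255*40)[0]; c=np.where(m.sum(0)>255*10)[0]; print(r[0]+200,r[-1]+200,c[0]+200,c[-1]+200)
for y in (r[0],(r[0]+r[-1])//2,r[-1]-2): print(f[y,c[0]+30:c[0]+100:20].tolist())
E
```

```text
[ 0.38357707  0.00687963 -0.0334599 ] [0.40069326 0.11089345 0.12227789] 0.0706900848352444
blob 384.8 24.1 size 40 54 ang 1.552
232 299 212 354
[[90, 111, 127], [79, 97, 113], [82, 99, 114], [74, 93, 106]]
[[80, 115, 144], [97, 127, 153], [250, 252, 251], [109, 132, 151]]
[[136, 206, 243], [132, 198, 239], [132, 200, 240], [125, 191, 234]]
```

servo_tool(rows=[{"delta_pos":[2,0.5,-8],"twist":0},{"delta_pos":[3,0.5,-10],"twist":0},{"delta_pos":[3,0,-9],"twist":0},{"delta_pos":[0,0,0],"twist":0},{"delta_pos":[0,0,0],"twist":0},{"delta_pos":[0,0,0],"twist":0},{"delta_pos":[0,0,0],"twist":0},{"delta_pos":[0,0,0],"twist":0}])

```text
time_s: 31.05
tcp_pos: [0.3845, 0.0148, -0.0067]
eef_rot: [-0.0, 0.713, 0.701, -0.0]
wrist_force: [-0.4, 0.1, -0.3]
grip_width: 0.0707
gripper_force: 0.0
```

servo_tool(rows=[{"delta_pos":[0,0,0],"twist":0},{"delta_pos":[0,0,0],"twist":0},{"delta_pos":[0,0,0],"twist":0},{"delta_pos":[0,0,0],"twist":0},{"delta_pos":[0,0,0],"twist":0},{"delta_pos":[0,0,0],"twist":0},{"delta_pos":[0,0,0],"twist":0},{"delta_pos":[0,0,-5],"twist":0}], gripper=-1, squeeze=25)

```text
time_s: 32.05
tcp_pos: [0.3842, 0.0149, -0.0017]
eef_rot: [-0.001, 0.713, 0.701, -0.0]
wrist_force: [-1.1, -0.4, -0.4]
grip_width: 0.0539
gripper_force: 25.0
```

servo_tool(rows=[{"delta_pos":[0,0,-20],"twist":0},{"delta_pos":[0,0,-45],"twist":0},{"delta_pos":[0,0,-50],"twist":0},{"delta_pos":[0,0,-50],"twist":0},{"delta_pos":[0,0,-35],"twist":0},{"delta_pos":[40,10,0],"twist":0},{"delta_pos":[50,20,0],"twist":0},{"delta_pos":[50,20,0],"twist":0}])

```text
time_s: 33.05
tcp_pos: [0.4379, 0.1553, 0.1993]
eef_rot: [0.001, 0.714, 0.7, 0.001]
wrist_force: [0.9, -0.8, -0.3]
grip_width: 0.0539
gripper_force: 25.0
```

```bash
python3 - <<'E'
from h import *
w=snap('wrist','w12.png'); s=arm.read_state(); print(s['tcp_pos'],s['grip_width'],s['gripper_force'])
# tray corners in wrist view
h=cv2.cvtColor(w['frame'],cv2.COLOR_BGR2HSV); m=cv2.inRange(h,(10,50,110),(32,255,255))
m=cv2.morphologyEx(m,cv2.MORPH_OPEN,np.ones((5,5)))
n,l,st,ce=cv2.connectedComponentsWithStats(m); print([(x.tolist(),c.round().tolist()) for x,c in zip(st[1:],ce[1:]) if x[4]>500])
k=1+np.argmax(st[1:,4]); ct=max(cv2.findContours((l==k).astype(np.uint8),0,1)[0],key=len)
for z in(.013,):
  W=np.array([ray(w,p[0][0],p[0][1],z)[:2] for p in ct],np.float32)*1000; print(cv2.minAreaRect(W), W.min(0),W.max(0))
  a=cv2.approxPolyDP(cv2.convexHull(ct),6,True)[:,0]; print([(p.tolist(),ray(w,*p,z)[:2].round(3).tolist()) for p in a])
E
```

```text
[0.439169   0.16108725 0.19805253] 0.054015834834033334 25.00129133462906
[([233, 0, 238, 134, 28715], [349.0, 62.0]), ([41, 102, 72, 70, 3120], [74.0, 138.0]), ([223, 266, 119, 45, 5143], [282.0, 288.0])]
((506.5482482910156, 273.855224609375), (127.26427459716797, 225.7974090576172), 85.54752349853516) [389.39914 202.61067] [623.271   331.76935]
[([470, 0], [0.623, 0.329]), ([448, 133], [0.614, 0.203]), ([233, 118], [0.389, 0.222]), ([236, 0], [0.398, 0.332])]
```

servo_tool(rows=[{"delta_pos":[41,28,0],"twist":0},{"delta_pos":[41,28,0],"twist":0},{"delta_pos":[41,27,0],"twist":0},{"delta_pos":[0,0,0],"twist":-0.167},{"delta_pos":[0,0,0],"twist":-0.167},{"delta_pos":[0,0,0],"twist":-0.167},{"delta_pos":[0,0,0],"twist":-0.167},{"delta_pos":[0,0,0],"twist":-0.167}])

```text
time_s: 34.1
tcp_pos: [0.5224, 0.2752, 0.1986]
eef_rot: [-0.0, 0.365, 0.931, -0.0]
wrist_force: [-0.4, 0.8, -0.9]
grip_width: 0.0538
gripper_force: 25.0
```

servo_tool(rows=[{"delta_pos":[0,0,0],"twist":-0.167},{"delta_pos":[0,0,0],"twist":-0.167},{"delta_pos":[0,0,0],"twist":-0.167},{"delta_pos":[0,0,0],"twist":-0.167},{"delta_pos":[0,0,40],"twist":0},{"delta_pos":[0,0,40],"twist":0},{"delta_pos":[0,0,20],"twist":0},{"delta_pos":[0,0,0],"twist":0}])

```text
time_s: 35.1
tcp_pos: [0.5209, 0.2746, 0.0963]
eef_rot: [-0.002, 0.043, 0.999, -0.001]
wrist_force: [0.3, 0.2, -0.2]
grip_width: 0.0538
gripper_force: 25.0
```

```bash
python3 - <<'E'
from h import *
go((.524,.2826,-.001),1.487); w=snap('wrist','w13.png'); s=arm.read_state(); print(s['tcp_pos'],s['grip_width'],s['gripper_force'])
h=cv2.cvtColor(w['frame'],cv2.COLOR_BGR2HSV); m=cv2.inRange(h,(10,50,110),(32,255,255))
m=cv2.morphologyEx(m,cv2.MORPH_OPEN,np.ones((5,5)))
n,l,st,ce=cv2.connectedComponentsWithStats(m)
for k in range(1,n):
  if st[k,4]<500: continue
  ct=max(cv2.findContours((l==k).astype(np.uint8),0,1)[0],key=len)
  a=cv2.approxPolyDP(cv2.convexHull(ct),6,True)[:,0]; print([(p.tolist(),ray(w,*p,.013)[:2].round(3).tolist()) for p in a])
E
```

```text
yaw 1.485 shift [-2.4, 8.3, 97.3] twist -0.002 q [ 0.39  0.2   1.39  0.    1.56 -1.1 ] t 35.1
[0.52209741 0.27510762 0.09822428] 0.05361710271631637 24.999923408031464
[([390, 38], [0.401, 0.364]), ([375, 275], [0.59, 0.349]), ([341, 312], [0.623, 0.318]), ([223, 312], [0.614, 0.214]), ([206, 254], [0.558, 0.206]), ([194, 39], [0.39, 0.221])]
```

servo_tool(rows=[{"delta_pos":[-1.4,4,30],"twist":0},{"delta_pos":[-1,4,30],"twist":0},{"delta_pos":[0,0,20],"twist":0},{"delta_pos":[0,0,8],"twist":0},{"delta_pos":[0,0,5],"twist":0},{"delta_pos":[0,0,3],"twist":0},{"delta_pos":[0,0,1],"twist":0},{"delta_pos":[0,0,1],"twist":0}])

```text
time_s: 36.15
tcp_pos: [0.5259, 0.2833, 0.0011]
eef_rot: [0.0, 0.043, 0.999, 0.0]
wrist_force: [0.7, 0.4, -0.4]
grip_width: 0.0543
gripper_force: 25.0
```

```bash
python3 - <<'E'
from h import *
s=arm.read_state(); print(s['tcp_pos'],s['grip_width'],s['wrist_force'])
E
```

```text
[0.52590939 0.28333978 0.00114774] 0.05427401107495394 [ 0.69068475  0.39333089 -0.43857678]
```

servo_tool(rows=[{"delta_pos":[0,0,1],"twist":0},{"delta_pos":[0,0,1],"twist":0},{"delta_pos":[0,0,0.5],"twist":0},{"delta_pos":[0,0,0],"twist":0},{"delta_pos":[0,0,0],"twist":0},{"delta_pos":[0,0,0],"twist":0},{"delta_pos":[0,0,0],"twist":0},{"delta_pos":[0,0,0],"twist":0}])

```text
time_s: 37.15
tcp_pos: [0.5257, 0.2832, -0.0014]
eef_rot: [0.0, 0.043, 0.999, 0.0]
wrist_force: [-1.8, -1.4, 4.8]
grip_width: 0.0538
gripper_force: 25.0
```

servo_tool(rows=[{"delta_pos":[0,0,0],"twist":0},{"delta_pos":[0,0,0],"twist":0},{"delta_pos":[0,0,0],"twist":0},{"delta_pos":[0,0,0],"twist":0},{"delta_pos":[0,0,-10],"twist":0},{"delta_pos":[0,0,-20],"twist":0},{"delta_pos":[0,0,-20],"twist":0},{"delta_pos":[0,0,-10],"twist":0}], gripper=0.6)

```text
time_s: 38.15
tcp_pos: [0.5265, 0.2836, 0.0603]
eef_rot: [0.001, 0.043, 0.999, 0.001]
wrist_force: [0.1, 0.4, -0.4]
grip_width: 0.0749
gripper_force: 0.0
```

```bash
python3 - <<'E'
from h import *
w=snap('wrist','w14.png'); s=arm.read_state(); print(s['tcp_pos'],s['grip_width'])
cv2.imwrite('pics/v14.png',w['frame'])
E
```

```text
[0.52699453 0.28380751 0.06123645] 0.07547786473201779
```

View pics/v14.png

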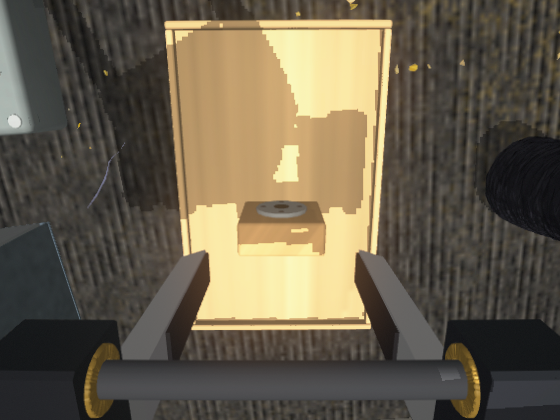

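servo_tool(rows=[{"delta_pos":[17,0,0],"twist":0},{"delta_pos":[19,0,0],"twist":0},{"delta_pos":[0,0,0],"twist":0},{"delta_pos":[0,0,0],"twist":0},{"delta_pos":[0,0,20],"twist":0},{"delta_pos":[0,0,22],"twist":0},{"delta_pos":[0,0,11],"twist":0},{"delta_pos":[0,0,0],"twist":0}], gripper=-1, squeeze=8)

```text
time_s: 39.2
tcp_pos: [0.4892, 0.2858, 0.004]
eef_rot: [-0.001, 0.043, 0.999, -0.0]
wrist_force: [-0.6, 0.2, 1.6]
grip_width: 0.0008
gripper_force: 0.0
```

servo_tool(rows=[{"delta_pos":[-5,0,0],"twist":0},{"delta_pos":[-5,0,0],"twist":0},{"delta_pos":[-4,0,0],"twist":0},{"delta_pos":[-4,0,0],"twist":0},{"delta_pos":[-4,0,0],"twist":0},{"delta_pos":[-4,0,0],"twist":0},{"delta_pos":[-4,0,0],"twist":0},{"delta_pos":[-4,0,0],"twist":0}])

```text
time_s: 40.2
tcp_pos: [0.5238, 0.2833, 0.005]
eef_rot: [0.0, 0.043, 0.999, 0.0]
wrist_force: [1.6, 0.4, -0.4]
grip_width: 0.0004
gripper_force: 0.0
```

servo_tool(rows=[{"delta_pos":[-4,0,0],"twist":0},{"delta_pos":[-4,0,0],"twist":0},{"delta_pos":[-2,0,0],"twist":0},{"delta_pos":[0,0,0],"twist":0},{"delta_pos":[0,0,-20],"twist":0},{"delta_pos":[10,0,-50],"twist":0},{"delta_pos":[10,0,-50],"twist":0},{"delta_pos":[0,0,-50],"twist":0}])

```text
time_s: 41.2
tcp_pos: [0.5127, 0.2843, 0.1768]
eef_rot: [-0.0, 0.043, 0.999, 0.0]
wrist_force: [0.6, 0.3, -0.5]
grip_width: 0.0005
gripper_force: 0.0
```

```bash
cat >> h.py <<'E'
T=np.array([.5075,.2835]); TY=-.084
def tray(p):
    d=np.array(p[:2])-T; return np.array([d@[np.cos(TY),np.sin(TY)],d@[-np.sin(TY),np.cos(TY)]])
def flange(w,z=.03,near=None):
    """grey (low saturation) discs near world points"""
    u,v=map(int,proj(w,near)); r=60; x0,y0=max(u-r,0),max(v-r,0)
    f=w['frame'][y0:v+r,x0:u+r]; h=cv2.cvtColor(f,cv2.COLOR_BGR2HSV)
    m=cv2.inRange(h,(0,0,0),(179,70,255)); m=cv2.morphologyEx(m,cv2.MORPH_CLOSE,np.ones((5,5)))
    n,l,st,ce=cv2.connectedComponentsWithStats(m)
    for k in range(1,n):
        if st[k,4]>150:
            ct=max(cv2.findContours((l==k).astype(np.uint8),0,1)[0],key=len)
            W=np.array([ray(w,p[0][0]+x0,p[0][1]+y0,z)[:2] for p in ct],np.float32)*1000
            (cx,cy),(a,b),an=cv2.minAreaRect(W); print('grey',round(cx,1),round(cy,1),round(a),round(b),'tray',(tray([cx/1e3,cy/1e3])*1000).round(1),'px',st[k].tolist())
E
python3 - <<'E'
from h import *
w=snap('wrist','w15.png'); w=snap('wrist'); s=arm.read_state(); print(s['tcp_pos'],s['wrist_force'])
flange(w,.03,(.562,.279,.03))
t=snap('top'); blocks(t,[(.563,-.338,.025)],half=14)
E
```

```text
[0.5165845  0.28579231 0.18338672] [0.12073984 0.48969929 0.75424488]
grey 513.9 289.1 30 30 tray [5.9 6.1] px [51, 0, 31, 30, 698]
grey 589.0 275.9 130 80 tray [81.8 -0.7] px [0, 49, 120, 71, 3309]
blob 576.5 -367.3 size 38 70 ang 1.567
```

```bash
python3 - <<'E'
from h import *
w=cv2.imread('pics/w15.png'); c=snap('wrist')
h=cv2.cvtColor(c['frame'],cv2.COLOR_BGR2HSV)
print('tray far corner px',[np.round(proj(c,(*(T+np.array([[np.cos(TY),-np.sin(TY)],[np.sin(TY),np.cos(TY)]])@[x,y]),.013))).tolist() for x,y in((.11,.07),(.11,-.07),(-.11,.07),(-.11,-.07))])
# ascii map of tray area: wood '.', grey '#', other by value
P=[proj(c,(*(T+np.array([[np.cos(TY),-np.sin(TY)],[np.sin(TY),np.cos(TY)]])@[x,y]),.03)) for x in np.arange(-.11,.111,.006) for y in np.arange(-.07,.071,.004)]
k=0
for x in np.arange(-.11,.111,.006):
    r=''
    for y in np.arange(-.07,.071,.004):
        u,v=map(int,P[k]);k+=1
        if not(0<=u<560 and 0<=v<420): r+=' ';continue
        hh,s,V=h[v,u]; r+= '#' if s<75 else '.:-=+*'[min(5,V//43)]
    print('%6.3f'%x,r)
E
```

```text
tray far corner px [[343.0, 273.0], [216.0, 273.0], [353.0, 60.0], [204.0, 61.0]]
-0.110 #-------=======+*******************-
-0.104 -+++++++++++++++*######**********+##
-0.098 #++++++++++++++++######***********#-
-0.092 #++++++++++++++++######**********+*#
-0.086 :++++++++++++++++#####*+++++*****+#-
-0.080 #+++++++++++++++##**#++++++++*****#-
-0.074 #++++++++++++++++++*+++++++++******:
-0.068 #++++++++++++++*#####*+++++++****+*=
-0.062 #++++++++++++++#######+++++++*****#-
-0.056 :++++++++++++++*######+++++++******-
-0.050 #++++++++++++++######*+++++++******=
-0.044 #++++++++++++++***#*#*+++++++****+*-
-0.038 :++++++++++++++++++**++++++++******#
-0.032 #+++++++++++++++++****+++++++******=
-0.026 #+++++++++++++**#+****#++++++******=
-0.020 #*****++*+*****#########**++*****+*-
-0.014 :#*************#########***********=
-0.008 :**************#########***********=
-0.002 :***************########***********-
 0.004 :#**************########***********#
 0.010 -***************##*#####***********+
 0.016 -#**************########***********=
 0.022 -#**********+++***+**************+*-
 0.028 #***********=============**********+
 0.034 ##*********************************=
 0.040 ##*********+***********************-
 0.046 #**************######************+*:
 0.052 #*************########*************+
 0.058 -#************###--####************=
 0.064 -*************########*************-
 0.070 #**********+***#######*************+
 0.076 -#***************#**+**************+
 0.082 #************#####=:####***********=
 0.088 #***********######=:######*********-
 0.094 #***********######=:######*********+
 0.100 :+=======++=######-:######++++*****=
 0.106 ######:############:########-#######
```

```bash
python3 - <<'E'
from h import *
t=snap('top'); blocks(t,[(.578,-.367,.025)],half=22)
go((.40,.25,.26),-.1)
E
```

```text
blob 575.0 -383.6 size 62 64 ang 1.258
yaw 1.485 shift [109.8, -43.7, -85.6] twist 1.585 q [ 0.41  0.17  1.27  0.    1.7  -1.08] t 41.45
```

servo_tool(rows=[{"delta_pos":[40,0,-40],"twist":0},{"delta_pos":[45,0,-36],"twist":0},{"delta_pos":[25,0,0],"twist":0.18},{"delta_pos":[0,0,0],"twist":0.18},{"delta_pos":[0,0,0],"twist":0.18},{"delta_pos":[0,0,0],"twist":0.18},{"delta_pos":[0,0,0],"twist":0.18},{"delta_pos":[0,0,0],"twist":0.18}], gripper=0.6, squeeze=3)

```text
time_s: 42.45
tcp_pos: [0.4031, 0.2931, 0.2481]
eef_rot: [-0.001, 0.553, 0.833, -0.002]
wrist_force: [0.1, 0.2, 0.2]
grip_width: 0.0741
gripper_force: 0.0
```

servo_tool(rows=[{"delta_pos":[0,0,0],"twist":0.18},{"delta_pos":[0,0,0],"twist":0.18},{"delta_pos":[0,0,0],"twist":0.18},{"delta_pos":[0,0,0],"twist":0.18},{"delta_pos":[-40,14,0],"twist":0},{"delta_pos":[-51,17,0],"twist":0},{"delta_pos":[-51,17,0],"twist":0},{"delta_pos":[-51,17,0],"twist":0}])

```text
time_s: 43.45
tcp_pos: [0.4048, 0.0884, 0.2484]
eef_rot: [-0.001, 0.809, 0.588, -0.002]
wrist_force: [0.6, -0.2, 0.2]
grip_width: 0.0755
gripper_force: 0.0
```

servo_tool(rows=[{"delta_pos":[-51,17,0],"twist":0},{"delta_pos":[-51,17,0],"twist":0},{"delta_pos":[-51,17,0],"twist":0},{"delta_pos":[-51,17,0],"twist":0},{"delta_pos":[-51,17,0],"twist":0},{"delta_pos":[-51,17,0],"twist":0},{"delta_pos":[-51,17,0],"twist":0},{"delta_pos":[-30,10,0],"twist":0}])

```text
time_s: 44.45
tcp_pos: [0.4074, -0.3197, 0.2474]
eef_rot: [-0.003, 0.81, 0.586, -0.001]
wrist_force: [0.2, -0.6, 0.3]
grip_width: 0.0749
gripper_force: 0.0
```

```bash
cat >> h.py <<'E'
def hole(w,g,z=.025,r=18):
    u,v=map(int,proj(w,g)); x0,y0=u-r,v-r
    f=w['frame'][y0:v+r,x0:u+r].max(2); n,l,st,ce=cv2.connectedComponentsWithStats((f<110).astype(np.uint8))
    for i in range(1,n):
        if 12<st[i,4]<200: print('hole',st[i].tolist(),ray(w,ce[i][0]+x0,ce[i][1]+y0,z).round(4))
E
python3 - <<'E'
from h import *
snap('wrist'); w=snap('wrist','w16.png'); s=arm.read_state(); print(s['tcp_pos'])
blocks(w,[(.574,-.384,.025)],half=60); hole(w,(.574,-.384,.025))
th=-.31; tx=np.array([-np.sin(th),np.cos(th),0]); go(np.array([.574,-.384,.06])-tx*.029,th)
E
```

```text
[ 0.40733026 -0.32001676  0.24686961]
blob 575.3 -387.3 size 82 88 ang 0.196
blob 578.4 -385.8 size 10 10 ang 0.531
yaw -0.319 shift [-37.5, 178.6, 186.9] twist -0.009 q [-0.77  0.02  1.29 -0.    1.84 -0.46] t 44.55
```

servo_tool(rows=[{"delta_pos":[-10,50,0],"twist":0},{"delta_pos":[-10,50,0],"twist":0},{"delta_pos":[-10,50,30],"twist":0},{"delta_pos":[-8,32,40],"twist":0},{"delta_pos":[0,0,45],"twist":0},{"delta_pos":[0,0,45],"twist":0},{"delta_pos":[0,0,20],"twist":0},{"delta_pos":[0,0,0],"twist":0}])

```text
time_s: 45.55
tcp_pos: [0.569, -0.4087, 0.0685]
eef_rot: [-0.003, 0.809, 0.588, -0.0]
wrist_force: [-0.6, -0.1, -0.5]
grip_width: 0.0752
gripper_force: 0.0
```

```bash
python3 - <<'E'
from h import *
snap('wrist'); w=snap('wrist','w17.png'); s=arm.read_state(); print(s['tcp_pos'])
hole(w,(.577,-.386,.025),r=22)
u,v=map(int,proj(w,(.577,-.386,.025))); f=w['frame'][v-65:v+65,u-70:u+70]
m=cv2.inRange(cv2.cvtColor(cv2.medianBlur(f,5),cv2.COLOR_BGR2HSV),(8,60,100),(34,255,255)); m=cv2.morphologyEx(m,cv2.MORPH_OPEN,np.ones((9,9)))
ct=max(cv2.findContours(m,0,1)[0],key=cv2.contourArea); W=np.array([ray(w,p[0][0]+u-70,p[0][1]+v-65,.025)[:2] for p in ct],np.float32)*1000
print(cv2.minAreaRect(W)); print(u,v)
E
```

```text
[ 0.57086471 -0.41077194  0.0731021 ]
((578.3462524414062, -389.6118469238281), (89.86648559570312, 91.48987579345703), 71.97151947021484)
280 185
```

```bash
cat >> h.py <<'E'
def face(w,g,z=.025,r=70):
    u,v=map(int,proj(w,g)); x0,y0=max(u-r,0),max(v-r,0); f=cv2.GaussianBlur(w['frame'][y0:v+r,x0:u+r],(3,3),0)
    V=f[:,:,2]; t,m=cv2.threshold(V,0,255,cv2.THRESH_OTSU); m=cv2.morphologyEx(m,cv2.MORPH_OPEN,np.ones((9,9)))
    for ct in cv2.findContours(m,0,1)[0]:
        if cv2.contourArea(ct)<800: continue
        W=np.array([ray(w,p[0][0]+x0,p[0][1]+y0,z)[:2] for p in ct],np.float32)*1000
        (a,b),s,an=cv2.minAreaRect(W); print('face',round(a,1),round(b,1),np.round(s,1),'ang',round(float(np.radians(an)),3),'otsu',t)
    g=f.max(2); n,l,st,ce=cv2.connectedComponentsWithStats(((g<t)).astype(np.uint8))
    for i in range(1,n):
        if 25<st[i,4]<400 and .6<st[i,2]/st[i,3]<1.6: print('hole',st[i].tolist(),ray(w,ce[i][0]+x0,ce[i][1]+y0,z).round(4))
E
python3 - <<'E'
from h import *
w=snap('wrist'); print(arm.read_state()['tcp_pos']); face(w,(.577,-.386,.025))
E
```

```text
[ 0.57125724 -0.41124098  0.0740426 ]
face 579.0 -384.6 [55.6 54.7] ang 1.255 otsu 195.0
hole [68, 65, 10, 10, 78] [ 0.5783 -0.3858  0.025 ]
```

servo_tool(rows=[{"delta_pos":[-2,-1,25],"twist":0},{"delta_pos":[0,0,25],"twist":0},{"delta_pos":[0,0,18],"twist":0},{"delta_pos":[0,0,10],"twist":0},{"delta_pos":[0,0,7],"twist":0},{"delta_pos":[0,0,4],"twist":0},{"delta_pos":[0,0,3],"twist":0},{"delta_pos":[0,0,0],"twist":0}])

```text
time_s: 46.7
tcp_pos: [0.5685, -0.4121, -0.0208]
eef_rot: [0.0, 0.809, 0.587, 0.0]
wrist_force: [0.6, -0.5, -0.5]
grip_width: 0.0753
gripper_force: 0.0
```

servo_tool(rows=[{"delta_pos":[0,0,0],"twist":0},{"delta_pos":[0,0,0],"twist":0},{"delta_pos":[0,0,0],"twist":0},{"delta_pos":[0,0,0],"twist":0},{"delta_pos":[0,0,0],"twist":0},{"delta_pos":[0,0,0],"twist":0},{"delta_pos":[0,0,0],"twist":0},{"delta_pos":[0,0,0],"twist":0}], gripper=-1, squeeze=8)

```text
time_s: 47.7
tcp_pos: [0.5686, -0.4122, -0.0208]
eef_rot: [0.0, 0.809, 0.587, 0.0]
wrist_force: [-0.5, -0.4, 1.4]
grip_width: 0.0538
gripper_force: 8.0
```

```bash
python3 - <<'E'
from h import *
s=arm.read_state();print(s['tcp_pos'],s['grip_width'],s['gripper_force'],s['wrist_force']);go((.3827,-.0055,.20),-.024)
E
```

```text
[ 0.56858607 -0.41218864 -0.02076488] 0.05375533915903465 7.999767512083054 [-0.47084561 -0.42409303  1.37554754]
yaw -0.315 shift [329.1, -302.7, -220.8] twist -0.291 q [-0.71  0.52  1.21  0.    1.41 -0.39] t 47.7
```

servo_tool(rows=[{"delta_pos":[0,0,-30],"twist":0},{"delta_pos":[0,0,-45],"twist":0},{"delta_pos":[0,0,-50],"twist":0},{"delta_pos":[0,0,-50],"twist":0},{"delta_pos":[0,-35,-46],"twist":0},{"delta_pos":[0,-55,0],"twist":0},{"delta_pos":[0,-55,0],"twist":0},{"delta_pos":[20,-40,0],"twist":0}])

```text
time_s: 48.7
tcp_pos: [0.3963, -0.3353, 0.1995]
eef_rot: [-0.001, 0.81, 0.587, -0.0]
wrist_force: [0.9, 0.9, -0.3]
grip_width: 0.0535
gripper_force: 8.0
```

servo_tool(rows=[{"delta_pos":[52,-20,0],"twist":0},{"delta_pos":[52,-20,0],"twist":0},{"delta_pos":[52,-20,0],"twist":0},{"delta_pos":[52,-20,0],"twist":0},{"delta_pos":[52,-20,0],"twist":0},{"delta_pos":[49,-18,0],"twist":0},{"delta_pos":[0,0,0],"twist":-0.145},{"delta_pos":[0,0,0],"twist":-0.146}])

```text
time_s: 49.7
tcp_pos: [0.3817, -0.0043, 0.1996]
eef_rot: [-0.0, 0.713, 0.701, -0.0]
wrist_force: [-0.1, -0.4, 0.4]
grip_width: 0.0542
gripper_force: 8.0
```

servo_tool(rows=[{"delta_pos":[0,0,30],"twist":0},{"delta_pos":[0,0,40],"twist":0},{"delta_pos":[0,0,30],"twist":0},{"delta_pos":[0,0,10],"twist":0},{"delta_pos":[0,0,0],"twist":0},{"delta_pos":[0,0,0],"twist":0},{"delta_pos":[0,0,0],"twist":0},{"delta_pos":[0,0,0],"twist":0}])

```text
time_s: 50.7
tcp_pos: [0.3828, -0.0055, 0.0908]
eef_rot: [0.001, 0.716, 0.699, 0.0]
wrist_force: [1.6, 0.8, -0.7]
grip_width: 0.0538
gripper_force: 8.0
```

```bash
python3 - <<'E'
from h import *
w=snap('wrist','w18.png'); s=arm.read_state();print(s['tcp_pos'],s['grip_width'],s['gripper_force']);go((.383,-.006,.029),-.024)
zt=s['tcp_pos'][2]+.045; face(w,(.383,.023,zt),z=zt,r=90); blocks(w,[(.383,.023,zt)],z=zt,half=90)
E
```

```text
[ 0.38267256 -0.00542753  0.09063946] 0.05398565294126935 7.998533248901367
yaw -0.024 shift [-0.6, 0.3, 61.6] twist 0.0 q [-0.16 -0.27  1.86  0.    1.55 -0.14] t 50.75
face 384.3 23.3 [53.7 53.9] ang 1.533 otsu 159.0
face 393.2 60.9 [ 7.5 61.2] ang 1.547 otsu 159.0
hole [83, 83, 20, 19, 299] [0.3842 0.0224 0.1356]
blob 385.9 24.1 size 57 58 ang 1.524
```

servo_tool(rows=[{"delta_pos":[0.5,0,18],"twist":0},{"delta_pos":[0,0,20],"twist":0},{"delta_pos":[0,0,14],"twist":0},{"delta_pos":[0,0,7],"twist":0},{"delta_pos":[0,0,5],"twist":0},{"delta_pos":[0,0,3],"twist":0},{"delta_pos":[-1,0,3],"twist":0},{"delta_pos":[-1,0,4],"twist":0}])

```text
time_s: 51.75
tcp_pos: [0.3828, -0.007, 0.0164]
eef_rot: [0.001, 0.716, 0.699, 0.0]
wrist_force: [-0.6, 0.2, 0.6]
grip_width: 0.0542
gripper_force: 8.0
```

servo_tool(rows=[{"delta_pos":[-1,0,4],"twist":0},{"delta_pos":[0,0,4],"twist":0},{"delta_pos":[0,0,4],"twist":0},{"delta_pos":[0.5,0,5],"twist":0},{"delta_pos":[1,0,4],"twist":0},{"delta_pos":[1.4,0,4],"twist":0},{"delta_pos":[1.4,0,4],"twist":0},{"delta_pos":[0,0,0],"twist":0}])

```text
time_s: 52.75
tcp_pos: [0.3819, -0.0033, -0.0134]
eef_rot: [-0.001, 0.715, 0.699, -0.0]
wrist_force: [0.1, -1.8, -0.1]
grip_width: 0.0539
gripper_force: 8.0
```

```bash
python3 - <<'E'
from h import *
w=snap('wrist','w19.png'); s=arm.read_state(); print(s['tcp_pos'],s['wrist_force'],s['grip_width'])
blocks(w,[(.383,.02,.05)],z=.05,half=110)
E
```

```text
[ 0.38187693 -0.00332477 -0.01327691] [ 0.16104105 -0.65056281 -0.18050812] 0.053876136644668886
blob 385.7 26.8 size 43 64 ang 1.547
blob 377.8 -23.4 size 6 6 ang 1.535
```

Same as the first block; continue.

servo_tool(rows=[{"delta_pos":[1.8,0,3.2],"twist":0},{"delta_pos":[2,0,3],"twist":0},{"delta_pos":[2.2,0,2.6],"twist":0},{"delta_pos":[2.2,0,2.3],"twist":0},{"delta_pos":[2.2,0,2],"twist":0},{"delta_pos":[1.5,0,2],"twist":0},{"delta_pos":[0,0,0],"twist":0},{"delta_pos":[0,0,0],"twist":0}])

```text
time_s: 53.8
tcp_pos: [0.3825, 0.0087, -0.0281]
eef_rot: [-0.0, 0.716, 0.699, 0.0]
wrist_force: [0.0, -0.0, -0.2]
grip_width: 0.0539
gripper_force: 8.0
```

servo_tool(rows=[{"delta_pos":[0.5,0,1],"twist":0},{"delta_pos":[0,0,1],"twist":0},{"delta_pos":[-0.5,0,1],"twist":0},{"delta_pos":[-0.5,0,1],"twist":0},{"delta_pos":[-0.5,0,1],"twist":0},{"delta_pos":[0,0,0.5],"twist":0},{"delta_pos":[0,0,0],"twist":0},{"delta_pos":[0,0,0],"twist":0}])

```text
time_s: 54.8
tcp_pos: [0.3827, 0.0072, -0.0329]
eef_rot: [0.0, 0.716, 0.699, 0.0]
wrist_force: [-1.8, -0.9, 4.9]
grip_width: 0.0538
gripper_force: 8.0
```

servo_tool(rows=[{"delta_pos":[0,0,0],"twist":0},{"delta_pos":[0,0,0],"twist":0},{"delta_pos":[0,0,0],"twist":0},{"delta_pos":[0,0,0],"twist":0},{"delta_pos":[0,0,0],"twist":0},{"delta_pos":[0,0,0],"twist":0},{"delta_pos":[0,0,0],"twist":0},{"delta_pos":[0,0,0],"twist":0}], gripper=0.5)

```text
time_s: 55.8
tcp_pos: [0.3826, 0.0073, -0.0335]
eef_rot: [-0.0, 0.716, 0.699, 0.0]
wrist_force: [-1.0, -0.5, 1.4]
grip_width: 0.0705
gripper_force: 0.0
```

```bash
python3 - <<'E'
from h import *
w=snap('wrist','w20.png'); s=arm.read_state(); print(s['tcp_pos'],s['wrist_force'],s['grip_width'])
blocks(w,[(.383,.02,.054)],z=.054,half=110)
a=cv2.imread('pics/w11.png').astype(int); print('diff to first time',np.abs(a-w['frame'])[150:320,150:400].mean())
E
```

```text
[ 0.38257871  0.00735823 -0.03355993] [-0.14583909 -0.14507408 -0.66359942] 0.07044915797116547
blob 383.6 24.4 size 39 54 ang 1.546
diff to first time 4.82764705882353
```

servo_tool(rows=[{"delta_pos":[2,0.5,-8],"twist":0},{"delta_pos":[3,0.5,-10],"twist":0},{"delta_pos":[3,0,-9],"twist":0},{"delta_pos":[0,0,0],"twist":0},{"delta_pos":[0,0,0],"twist":0},{"delta_pos":[0,0,0],"twist":0},{"delta_pos":[0,0,0],"twist":0},{"delta_pos":[0,0,0],"twist":0}])

```text
time_s: 56.85
tcp_pos: [0.3836, 0.0153, -0.0068]
eef_rot: [-0.0, 0.716, 0.699, -0.0]
wrist_force: [0.4, 0.0, -0.4]
grip_width: 0.0703
gripper_force: 0.0
```

servo_tool(rows=[{"delta_pos":[0,0,0],"twist":0},{"delta_pos":[0,0,0],"twist":0},{"delta_pos":[0,0,0],"twist":0},{"delta_pos":[0,0,0],"twist":0},{"delta_pos":[0,0,0],"twist":0},{"delta_pos":[0,0,0],"twist":0},{"delta_pos":[0,0,0],"twist":0},{"delta_pos":[0,0,-5],"twist":0}], gripper=-1, squeeze=25)

```text
time_s: 57.85
tcp_pos: [0.3833, 0.0154, -0.0019]
eef_rot: [-0.0, 0.716, 0.699, -0.0]
wrist_force: [-0.6, -0.2, -0.5]
grip_width: 0.0536
gripper_force: 25.0
```

servo_tool(rows=[{"delta_pos":[0,0,-20],"twist":0},{"delta_pos":[0,0,-45],"twist":0},{"delta_pos":[0,0,-50],"twist":0},{"delta_pos":[0,0,-50],"twist":0},{"delta_pos":[0,0,-35],"twist":0},{"delta_pos":[46,6,0],"twist":0},{"delta_pos":[46,6,0],"twist":0},{"delta_pos":[46,6,0],"twist":0}])

```text
time_s: 58.85
tcp_pos: [0.4054, 0.1541, 0.199]
eef_rot: [0.0, 0.716, 0.698, 0.001]
wrist_force: [0.7, -0.1, -0.6]
grip_width: 0.0537
gripper_force: 25.0
```

servo_tool(rows=[{"delta_pos":[46,6,0],"twist":0},{"delta_pos":[46,6,0],"twist":0},{"delta_pos":[46,5,0],"twist":0},{"delta_pos":[0,0,0],"twist":-0.168},{"delta_pos":[0,0,0],"twist":-0.168},{"delta_pos":[0,0,0],"twist":-0.168},{"delta_pos":[0,0,0],"twist":-0.168},{"delta_pos":[0,0,0],"twist":-0.168}])

```text
time_s: 59.85
tcp_pos: [0.4254, 0.2905, 0.1986]
eef_rot: [-0.0, 0.366, 0.931, 0.0]
wrist_force: [0.1, 0.8, -0.4]
grip_width: 0.054
gripper_force: 25.0
```

servo_tool(rows=[{"delta_pos":[0,0,0],"twist":-0.168},{"delta_pos":[0,0,0],"twist":-0.168},{"delta_pos":[0,0,0],"twist":-0.168},{"delta_pos":[0,0,0],"twist":-0.167},{"delta_pos":[0,0,40],"twist":0},{"delta_pos":[0,0,40],"twist":0},{"delta_pos":[0,0,20],"twist":0},{"delta_pos":[0,0,0],"twist":0}])

```text
time_s: 60.85
tcp_pos: [0.424, 0.2897, 0.0965]
eef_rot: [-0.002, 0.042, 0.999, -0.001]
wrist_force: [-1.0, 0.1, -1.4]
grip_width: 0.0537
gripper_force: 25.0
```

```bash
python3 - <<'E'
from h import *
w=snap('wrist','w21.png'); w=snap('wrist'); s=arm.read_state(); print(s['tcp_pos'],s['grip_width'],s['gripper_force'])
go((.4248,.2905,.0005),1.487)
zt=s['tcp_pos'][2]+.06; face(w,(s['tcp_pos'][0],s['tcp_pos'][1],zt),z=zt,r=90)
E
```

```text
[0.42585927 0.29068295 0.09943097] 0.05356685967019333 24.99991536140442
yaw 1.487 shift [1.0, -0.3, 98.9] twist 0.0 q [ 0.49  0.03  1.57  0.    1.54 -1.  ] t 60.95
face 438.1 289.0 [67.7 48.2] ang 1.488 otsu 166.0
face 395.8 291.0 [70.9 24.9] ang 1.487 otsu 166.0
```

servo_tool(rows=[{"delta_pos":[0,0,30],"twist":0},{"delta_pos":[0,0,30],"twist":0},{"delta_pos":[0,0,20],"twist":0},{"delta_pos":[0,0,8],"twist":0},{"delta_pos":[0,0,5],"twist":0},{"delta_pos":[0,0,3],"twist":0},{"delta_pos":[0,0,1],"twist":0},{"delta_pos":[0,0,1],"twist":0}])

```text
time_s: 61.95
tcp_pos: [0.4258, 0.2906, 0.001]
eef_rot: [0.0, 0.042, 0.999, 0.0]
wrist_force: [-0.5, 0.7, -0.2]
grip_width: 0.0539
gripper_force: 25.0
```

servo_tool(rows=[{"delta_pos":[0,0,1],"twist":0},{"delta_pos":[0,0,1],"twist":0},{"delta_pos":[0,0,0.5],"twist":0},{"delta_pos":[0,0,0],"twist":0},{"delta_pos":[0,0,0],"twist":0},{"delta_pos":[0,0,0],"twist":0},{"delta_pos":[0,0,0],"twist":0},{"delta_pos":[0,0,0],"twist":0}])

```text
time_s: 62.95
tcp_pos: [0.4256, 0.2905, -0.0016]
eef_rot: [0.0, 0.042, 0.999, 0.0]
wrist_force: [-2.0, -2.3, 5.2]
grip_width: 0.0537
gripper_force: 25.0
```

Contact as before; release, rise, then push over.

servo_tool(rows=[{"delta_pos":[0,0,0],"twist":0},{"delta_pos":[0,0,0],"twist":0},{"delta_pos":[0,0,0],"twist":0},{"delta_pos":[0,0,0],"twist":0},{"delta_pos":[0,0,-10],"twist":0},{"delta_pos":[0,0,-20],"twist":0},{"delta_pos":[0,0,-20],"twist":0},{"delta_pos":[0,0,-10],"twist":0}], gripper=0.6)

```text
time_s: 63.95
tcp_pos: [0.4263, 0.2909, 0.06]
eef_rot: [0.001, 0.042, 0.999, 0.001]
wrist_force: [-0.2, -0.1, -0.1]
grip_width: 0.075
gripper_force: 0.0
```

servo_tool(rows=[{"delta_pos":[17,0,0],"twist":0},{"delta_pos":[19,0,0],"twist":0},{"delta_pos":[0,0,0],"twist":0},{"delta_pos":[0,0,0],"twist":0},{"delta_pos":[0,0,20],"twist":0},{"delta_pos":[0,0,22],"twist":0},{"delta_pos":[0,0,11],"twist":0},{"delta_pos":[0,0,0],"twist":0}], gripper=-1, squeeze=8)

```text
time_s: 64.95
tcp_pos: [0.389, 0.293, 0.0041]
eef_rot: [-0.001, 0.042, 0.999, -0.001]
wrist_force: [-0.8, -0.1, 0.8]
grip_width: 0.0007
gripper_force: 0.0
```

servo_tool(rows=[{"delta_pos":[-5,0,0],"twist":0},{"delta_pos":[-5,0,0],"twist":0},{"delta_pos":[-4,0,0],"twist":0},{"delta_pos":[-4,0,0],"twist":0},{"delta_pos":[-4,0,0],"twist":0},{"delta_pos":[-4,0,0],"twist":0},{"delta_pos":[-4,0,0],"twist":0},{"delta_pos":[-4,0,0],"twist":0}])

```text
time_s: 65.95
tcp_pos: [0.4237, 0.2905, 0.0049]
eef_rot: [0.0, 0.042, 0.999, 0.0]
wrist_force: [0.4, 0.8, 0.3]
grip_width: 0.0004
gripper_force: 0.0
```

servo_tool(rows=[{"delta_pos":[-4,0,0],"twist":0},{"delta_pos":[-4,0,0],"twist":0},{"delta_pos":[-2,0,0],"twist":0},{"delta_pos":[0,0,0],"twist":0},{"delta_pos":[0,0,-20],"twist":0},{"delta_pos":[10,0,-50],"twist":0},{"delta_pos":[10,0,-50],"twist":0},{"delta_pos":[0,0,-50],"twist":0}])

```text
time_s: 66.95
tcp_pos: [0.4125, 0.2914, 0.1766]
eef_rot: [-0.0, 0.042, 0.999, 0.0]
wrist_force: [0.7, 0.6, 0.0]
grip_width: 0.0005
gripper_force: 0.0
```

servo_tool(rows=[{"delta_pos":[-30,0,-30],"twist":0},{"delta_pos":[-20,0,-20],"twist":0},{"delta_pos":[0,0,0],"twist":0},{"delta_pos":[0,0,0],"twist":0},{"delta_pos":[0,0,0],"twist":0},{"delta_pos":[0,0,0],"twist":0},{"delta_pos":[0,0,0],"twist":0},{"delta_pos":[0,0,0],"twist":0}])

```text
time_s: 67.95
tcp_pos: [0.4631, 0.2872, 0.2249]
eef_rot: [-0.0, 0.042, 0.999, 0.0]
wrist_force: [0.1, 1.2, 0.1]
grip_width: 0.0004
gripper_force: 0.0
```

```bash
cat > map.py <<'E'
from h import *
c=snap('wrist','w22.png'); h=cv2.cvtColor(c['frame'],cv2.COLOR_BGR2HSV); s=arm.read_state(); print(s['tcp_pos'],s['wrist_force'])
R=np.array([[np.cos(TY),-np.sin(TY)],[np.sin(TY),np.cos(TY)]])
for x in np.arange(-.114,.115,.006):
    r=''
    for y in np.arange(-.074,.075,.004):
        u,v=map(int,proj(c,(*(T+R@[x,y]),.028)))
        if not(0<=u<560 and 0<=v<420): r+=' ';continue
        hh,sa,V=h[v,u]; r+= '#' if sa<75 else '.:-=+*'[min(5,V//43)]
    print('%6.3f'%x,r)
E
python3 map.py
```

```text
[0.4631597  0.28722344 0.22497216] [ 0.1329945  -0.75529215 -0.52554986]
-0.114 ##:#:#:#:::#::#:::::::::::::--#:::::--
-0.108 #-===+++++++++*******+++++++********=:
-0.102 #==+++++++++++**+#*#*+++++++********=:
-0.096 #-=+++++++++++++++++*+++++++********=-
-0.090 #-++++++++++++++++++**++++++********=-
-0.084 #=++++++++++++******##++++++********+#
-0.078 #*=**+++++******########**+*********=-
-0.072 #-*********#+++++++++++++***********+-
-0.066 #-*********#************************=-
-0.060 #**********#************************+-
-0.054 -=********##****######**************+-
-0.048 :-*********#***########*************+-
-0.042 -#*********#***###--###*************=-
-0.036 :**********#***########*************+-
-0.030 -+*********#****######**************+-
-0.024 --*********#******##****************+-
-0.018 --**********************************=-
-0.012 -***********#***#########************-
-0.006 #+**************#########***********+-
 0.000 #-**************#########***********+-
 0.006 #-**************#########***********+-
 0.012 #***************#########************-
 0.018 -=***************########***********+#
 0.024 --#*********+++++++++++++**********++#
 0.030 ##***********=============**********+#
 0.036 ##***********************************#
 0.042 #+**********+****+**+****************#
 0.048 #-***********+####--#####***********+#
 0.054 #-**********######:########********++#
 0.060 -#*********#######::#######*********##
 0.066 #+*********#######:########**********:
 0.072 #-*********#######::#######*********+:
 0.078 #-********+#######:-########*******=+#
 0.084 ##********########:-########*******==#
 0.090 #-********########:-########********#:
 0.096 #=*++++===########:-#########=====+**#
 0.102 ##*******+########:-#########*******+#
 0.108 ###:###:##########::##################
 0.114 ###:##############::##################
```

```bash
python3 - <<'E'
from h import *
for n,c in(('wrist',snap('wrist')),('top',snap('top'))):
    print(n,np.round(proj(c,(.4,.0933,.083))))
    try:
        for a in np.arange(3.118,-.03,-.3927/2):
            v=[c['frame'][int(round(q)),int(round(p))].max() for r,z in((.010,.083),(.015,.083),(.020,.083),(.029,.055)) for p,q in[proj(c,(.4+r*np.cos(a),.0933+r*np.sin(a),z))]]
            print(round((3.118-a)/.3927,1),v)
    except IndexError: print('out')
a,b=[cv2.imread('pics/'+f).astype(int)[60:200,200:440] for f in('w10.png','w19.png')]
print(np.abs(a-b).mean())
E
```

```text
wrist [ 71. 141.]
0.0 [np.uint8(40), np.uint8(53), np.uint8(53), np.uint8(56)]
0.5 [np.uint8(42), np.uint8(54), np.uint8(54), np.uint8(58)]
1.0 [np.uint8(40), np.uint8(54), np.uint8(55), np.uint8(59)]
1.5 [np.uint8(33), np.uint8(44), np.uint8(56), np.uint8(61)]
2.0 [np.uint8(43), np.uint8(43), np.uint8(56), np.uint8(61)]
2.5 [np.uint8(49), np.uint8(39), np.uint8(45), np.uint8(64)]
3.0 [np.uint8(56), np.uint8(52), np.uint8(36), np.uint8(63)]
3.5 [np.uint8(148), np.uint8(82), np.uint8(59), np.uint8(67)]
4.0 [np.uint8(248), np.uint8(166), np.uint8(250), np.uint8(246)]
4.5 [np.uint8(57), np.uint8(55), np.uint8(50), np.uint8(71)]
5.0 [np.uint8(50), np.uint8(48), np.uint8(59), np.uint8(65)]
5.5 [np.uint8(44), np.uint8(56), np.uint8(57), np.uint8(69)]
6.0 [np.uint8(55), np.uint8(56), np.uint8(56), np.uint8(61)]
6.5 [np.uint8(55), np.uint8(55), np.uint8(55), np.uint8(58)]
7.0 [np.uint8(55), np.uint8(55), np.uint8(56), np.uint8(55)]
7.5 [np.uint8(53), np.uint8(55), np.uint8(56), np.uint8(55)]
8.0 [np.uint8(53), np.uint8(53), np.uint8(53), np.uint8(53)]
top [257. 222.]
0.0 [np.uint8(41), np.ui
[... 358 characters left out ...]
27), np.uint8(147), np.uint8(90), np.uint8(129)]
3.5 [np.uint8(125), np.uint8(144), np.uint8(128), np.uint8(137)]
4.0 [np.uint8(125), np.uint8(109), np.uint8(101), np.uint8(137)]
4.5 [np.uint8(97), np.uint8(109), np.uint8(97), np.uint8(152)]
5.0 [np.uint8(97), np.uint8(88), np.uint8(118), np.uint8(163)]
5.5 [np.uint8(86), np.uint8(91), np.uint8(122), np.uint8(156)]
6.0 [np.uint8(86), np.uint8(90), np.uint8(107), np.uint8(169)]
6.5 [np.uint8(91), np.uint8(99), np.uint8(130), np.uint8(198)]
7.0 [np.uint8(91), np.uint8(95), np.uint8(113), np.uint8(183)]
7.5 [np.uint8(91), np.uint8(93), np.uint8(148), np.uint8(197)]
8.0 [np.uint8(91), np.uint8(92), np.uint8(147), np.uint8(204)]
60.18270833333333
```

```bash
python3 -c "
from rig import arm
print(arm.job_done())"
```

```text
the job is handed in; nothing more can be done
None
```

The job is handed in: two blocks were on the bench, and the last camera readings showed both lying flange up and side by side in the tray. The dial was turned back to its stop, then set to the 4th click. No verdict came back from the judge.

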